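# Swing down the dish cabinet's hatch with the hook pole

## Task

Open the benchtop dish cabinet: pick up the hook pole (not the straight one), catch the hook in the steel eye on the hatch, and gently swing the hatch all the way down to its stop. Then unhook the pole and lay it down on the worktop; touch the cabinet with nothing but the pole, and leave the other things where they are.

Things in the scene. Friction and masses are not known exactly. Their poses are not given: they have to be found in the camera images.
- cabinet: White benchtop cabinet, 160 deep (x) x 260 wide (y) x 310 high, fixed, with a pale windowed drop-front hatch on its front (own -x side), yaw within 0.2 rad of facing the robot. Origin: centre of its underside. Plinth front at own x = -68. The roof juts out as a visor to own x = -128, its underside at z = 298, so the eye cannot be reached from above.
- hatch_hinge (a point): Middle of the hatch's hinge line, in the cabinet frame at (-74, 0, 140) mm. The hinge runs along the cabinet's y axis, at the lower edge of the hatch.
- hatch (a joint): Hatch angle in rad: 0 shut (upright), 1.52 fully down (level, at its stop); starts at 0 to 0.06. The top swings out towards the robot and down. Plate 240 wide, 150 high, 10 thick, its mid-plane on the hinge line. The hinge is stiff (0.32 Nm: about 2.5 N at the eye) and the hatch stays where it is left.
- rail_mid (a point): Moves with the hatch: 35 mm outward of its mid-plane, 120 mm from the hinge line, half way along its rail. A dark steel ring eye is clamped on the rail, its hole running along the hinge (cabinet y): hole 23 across, wire 5 thick. The hole's centre lies on the line through this point along cabinet y, up to 50 mm to either side; where is not reported: look or feel for it. It does not slide.
- pole: Hook pole, 195 long, about 100 g, lying flat: grey handle 100 long (x) x 18 wide (y) x 24 high, then a steel shaft 6 mm thick along own +x to x = 140, where it bends square to the left (own +y) into a hook arm 30 long that ends in a 10 mm ball at (140, 30, 12). Origin: centre of the handle's underside; shaft and hook arm are 12 above it.
- rod: Bystander: straight rod with the same handle and shaft but no hook, lying flat. Origin: centre of the handle's underside; shaft along own +x to x = 140. The two may have changed places.
- beaker: Bystander: small clear beaker, 57 wide, 60 high; origin centre of its underside.
- jar: Bystander: small jar with dark lid, 41 wide, 33 high; origin centre of its underside.
- bottle: Bystander: amber bottle, 59 wide, 112 high, standing to the right of the cabinet; origin centre of its underside.
Mind the look-alikes: they are no part of the job. Leave any orange look-alike of the pole alone.

How it is judged (in metres and radians):
On the way, in this order (a step that is already met when the one before it is completed fails the run):
1. the hook pole is lifted off the worktop (height (world z) of pole above 0.05 m), for 0.2 s.
2. the pole bears on the cabinet while the hatch is part way down (value of joint hatch between 0.25 and 1.3 rad and contact force between pole and cabinet above 0.3 N), for 0.1 s.
At the end, for the whole second after the job is handed in: The hatch is down to its stop (over 1.38 of 1.52 rad) and still; the hook pole lies still on the worktop (origin less than 20 mm above it), free of the cabinet (value of joint hatch above 1.38 rad and height (world z) of pole between -0.02 and 0.02 m and linear speed of pole below 0.02 m/s and contact force between pole and cabinet below 0.1 N and velocity of joint hatch below 0.05 rad/s); the robot touches nothing.
It fails at once if the arm, gripper or fingers touch the cabinet or its hatch (contact force between any of the arm, the fingers and cabinet above 1 N).
It fails at once if the hatch is flung (faster than 2.5 rad/s) (velocity of joint hatch above 2.5 rad/s).
It fails at once if the pole strains the cabinet (over 40 N) (contact force between pole and cabinet above 40 N).
It fails at once if the pole is dropped from more than 50 mm (height (world z) of pole above 0.05 m and contact force between the fingers and pole below 0.05 N and contact force between pole and cabinet below 0.05 N).
It fails at once if the straight rod, the beaker, the jar or the bottle is moved by more than 30 mm (distance of any of rod, beaker, jar, bottle from where it was at the start of the episode above 0.03 m).
It also fails if it takes over 54 s, if anything falls off the work surface, if the arm or the gripper's body presses on something with over 40 N, if the wrist force passes 120 N, or if a joint passes its speed limit or range.

## Robot

A 6-joint arm with a two-finger parallel gripper is mounted at the origin on a cart in front of the work surface, level with it; the furniture and walls round the work are solid. World frame = base frame: x ahead of the robot, y to its left, z up, the work surface at z = 0. Lengths are in mm, angles in rad, forces in N, time in s.
With the tool pointing down it reaches from about 375 to 975 mm from the base axis. Payload 3.8 kg.
Tool frame: the origin (TCP) lies at the very end of the fingers, on their centre line; the grasp point (between the pads) lies 19 mm behind it; z points along the fingers, y is the direction in which the jaws open and shut (so a half turn about z gives the same grasp; the last joint's range is limited). The gripper opens to 85 mm and grips with 20 to 120 N. Pads are 22 mm wide; open, the fingers measure 114 mm over their backs; the gripper's body (76 mm by 85 mm) begins 54 mm behind the grasp point. The pads swing forward as they close: fully open they stand 13 mm farther back than shut.
Start: joints at [-1.298, 0.264, 1.604, -0, 1.274, -0.037], TCP at [205.78, -642.862, 200.38] pointing down, gripper open.
Joint ranges: [-2.63, 2.63], [-0.94, 2.18], [0.31, 2.57], [-1.31, 4.45], [0, 2.66], [-2.55, 2.55]. Speed limits (rad/s): [2.57, 2.57, 3.14, 3.14, 3.14, 3.14].

## Interface

Orientations are given as a unit quaternion [w, x, y, z].
In Python, from cell import read_state, cams, order gives the robot as it stands.
- The arm moves only by the tool carry_out, never from a script. Its argument "deltas" is one flat list of numbers, 7 for each row, row after row: the shift along the tool's x, y, z in cm, then the turn, a rotation vector about the tool's x, y, z in degrees, then the finger opening in cm, from 0 to 8.54. In form: [x, y, z, ax, ay, az, gripper, x, y, z, ax, ay, az, gripper, ...]. A call has 1 to 12 rows; each row shifts and turns the commanded pose from where the row before left it, along the tool's axes as they then stand; what a row does not reach is not made up. A row lasts 1/10 s, in which the tool goes at most 50 mm and 8.59 degrees, less where a joint would pass 70% of its speed; a pose out of reach is approached as far as the arm can. A call with a gripper value outside its range is refused whole. The fingers move at their own pace and stop on an object; "squeeze" is the grip in N (left out, the last holds). Time passes only in rows, so rows that do not move let the fingers close. It gives the time, the measured TCP pose, the force and the opening at its end, in the units of the state.
- read_state(): the state, without advancing time (a new reading comes with each control period).
- cams.capture(name): name is "side" or "top"; returns (picture, depth): 480x640x3 uint8, red, green, blue; 480x640 float32, mm along the optical axis (not along the pixel's ray), 0 where there is no reading.
- cams.camera_info(name): a dict with "camera_matrix" (3x3 intrinsics, pixels), "world_from_camera" (4x4, takes a point from camera to world coordinates). Camera axes: x right, y up, looking along -z (the intrinsics and any distortion apply to the point x, -y, -z); pixel columns grow to the right and rows downward; lengths in mm; the calibration is good to about 2 mm. A picture is of the moment at which its call begins. camera_info takes no time and is no camera call.
- order.sign_off(): hands the job in, once; it reports no verdict.
The state is a dict: "time_s": time; "joint_positions": joint angles; "joint_velocities": joint speeds; "joint_torque": joint torques, N m; "tcp_pos": TCP position; "ee_rot": TCP orientation; "ft_force": force on the tool from outside, world axes, zero at the start; "moment": the same for the moment, N m; "grip_width": finger opening in mm.
Only numpy, scipy, OpenCV 4.12 (cv2) and the standard library are available. Lean on these libraries where they do the work, as an engineer would, in place of code of your own. Each camera call takes 0.05 s, during which the arm holds its last target.

## Working session

There is one attempt and no reset: what is moved stays moved. The work goes in short steps, Python scripts to look and compute and a tool call to move; the robot and the scene stay as the last step left them, time stands still between calls to the robot, and variables do not carry over. Pictures are saved under pics/ and viewed, and the job is handed in when it is done.

Besides the shell and the picture viewer there is one more tool, called after "Request:" by a JSON object that holds its "op" and its "data", one argument or row to a line. carry_out: Moves the arm, as the interface text tells. Its arguments: {"type":"object","properties":{"deltas":{"type":"array"},"squeeze":{"type":"number"}},"required":["deltas"]}

```bash
ls; mkdir -p pics; cat > h.py <<'E'
import numpy as np, cv2
from cell import read_state, cams, order
def cap(n,f):
    p,d=cams.capture(n); cv2.imwrite(f'pics/{f}.png',p[:,:,::-1]); np.save(f'pics/{f}.npy',d); return p,d
def unproj(n,u,v,d):
    i=cams.camera_info(n);K=np.array(i['camera_matrix']);T=np.array(i['world_from_camera'])
    u=np.asarray(u,float);v=np.asarray(v,float);d=np.asarray(d,float)
    x=(u-K[0,2])/K[0,0]*d;y=(v-K[1,2])/K[1,1]*d
    return np.stack([x,-y,-d,np.ones_like(d)],-1)@T.T[:,:3]
def proj(n,P):
    i=cams.camera_info(n);K=np.array(i['camera_matrix']);T=np.linalg.inv(np.array(i['world_from_camera']))
    P=np.atleast_2d(P);c=np.c_[P,np.ones(len(P))]@T.T
    return np.stack([K[0,0]*c[:,0]/-c[:,2]+K[0,2],K[1,1]*-c[:,1]/-c[:,2]+K[1,2]],-1)
E
python3 - <<'E'
from h import *
for n in('side','top'):
    cap(n,n+'0'); i=cams.camera_info(n); print({k:np.round(v,3).tolist() if not isinstance(v,str) else v for k,v in i.items()})
print(read_state())
E
```

```text
pics
{'camera_matrix': [[604.586, 0.0, 315.811], [0.0, 604.586, 236.834], [0.0, 0.0, 1.0]], 'world_from_camera': [[0.805, 0.323, -0.498, -372.544], [-0.593, 0.447, -0.67, -1434.046], [0.006, 0.834, 0.551, 1192.437], [0.0, 0.0, 0.0, 1.0]]}
{'camera_matrix': [[454.523, 0.0, 319.545], [0.0, 454.523, 242.547], [0.0, 0.0, 1.0]], 'world_from_camera': [[0.014, 0.861, -0.509, -268.016], [-1.0, 0.019, 0.005, -205.891], [0.014, 0.508, 0.861, 1562.493], [0.0, 0.0, 0.0, 1.0]]}
{'time_s': 0.1, 'joint_positions': array([-1.29785521e+00,  2.64705222e-01,  1.60526479e+00,  1.21286928e-06,
        1.27373634e+00, -3.69042442e-02]), 'joint_velocities': array([-0.00021867, -0.00154412, -0.00257027,  0.0003905 ,  0.00130658,
        0.00151743]), 'joint_torque': array([-4.75465258e-04, -5.16713119e+01, -3.68591774e+01, -1.23565187e-04,
        6.38057885e-03, -3.85844010e-05]), 'tcp_pos': array([ 205.60840081, -642.13418696,  199.15338327]), 'ee_rot': array([-1.04956148e-03,  9.88022940e-01,  1.54303443e-01, -1.23862170e-04]), 'ft_force': array([-0.53955112, -0.15277735, -0.02209044]), 'moment': array([0.02701144, 0.0109346 , 0.0452744 ]), 'grip_width': 85.60455158833332}
```

View pics/side0.png

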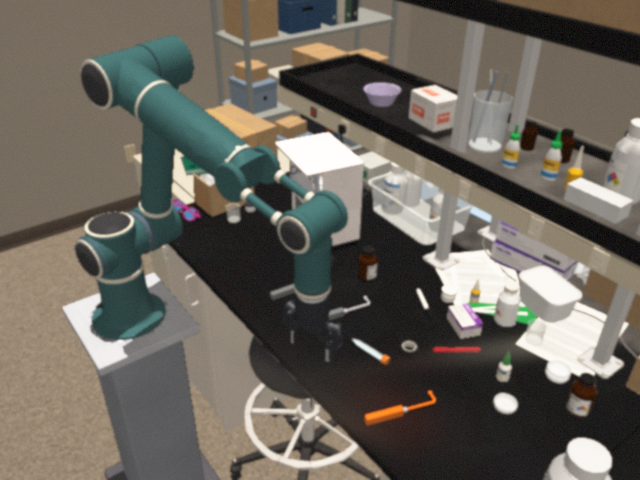

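View pics/top0.png

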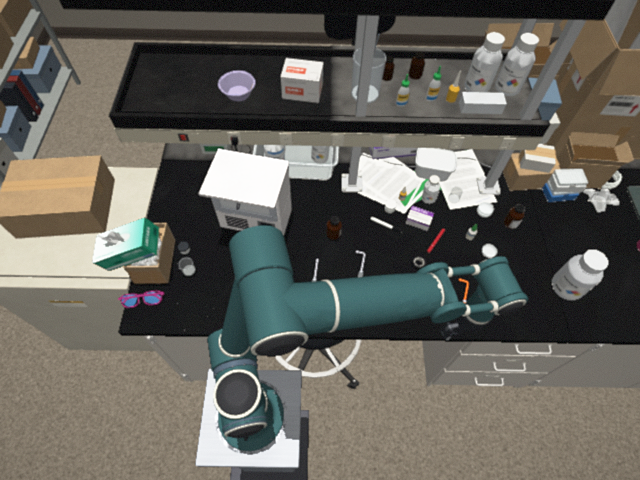

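```bash
python3 - <<'E'
from h import *
for n,pts in {'top':[(317,262),(316,280),(362,251),(356,252),(363,262),(361,276),(334,228),(188,266),(184,249),(205,195),(289,210),(284,165),(216,156),(220,200),(215,235),(285,235)],'side':[(367,298),(340,312),(297,288),(368,262),(233,212),(250,207),(276,142),(313,183),(363,160),(321,135)]}.items():
    d=np.load(f'pics/{n}0.npy')
    for u,v in pts: print(n,(u,v),np.round(unproj(n,u,v,d[v,u])))
for n,b in (('top',(180,140,400,300)),('side',(220,120,420,350))):
    p=cv2.imread(f'pics/{n}0.png')[b[1]:b[3],b[0]:b[2]]
    s=min(800/p.shape[1],600/p.shape[0]);cv2.imwrite(f'pics/{n}0z.png',cv2.resize(p,None,fx=s,fy=s,interpolation=cv2.INTER_CUBIC))
E
```

```text
top (317, 262) [ 561. -206.   10.]
top (316, 280) [ 489. -203.    0.]
top (362, 251) [ 621. -383.   -2.]
top (356, 252) [ 608. -358.   11.]
top (363, 262) [ 564. -384.   12.]
top (361, 276) [ 497. -372.   26.]
top (334, 228) [ 670. -268.   86.]
top (188, 266) [538. 291.   2.]
top (184, 249) [596. 309.  31.]
top (205, 195) [658. 182. 300.]
top (289, 210) [782. -88.  39.]
top (284, 165) [793. -81. 306.]
top (216, 156) [822. 163. 313.]
top (220, 200) [697. 150. 218.]
top (215, 235) [679. 206.   3.]
top (285, 235) [688. -74.  -2.]
side (367, 298) [ 625. -359.    4.]
side (340, 312) [ 508. -372.   16.]
side (297, 288) [ 168. -645.  438.]
side (368, 262) [ 687. -286.   72.]
side (233, 212) [512. 264.  50.]
side (250, 207) [607. 305.  18.]
side (276, 142) [663. 194. 313.]
side (313, 183) [660. -27. 250.]
side (363, 160) [1141.  278.   74.]
side (321, 135) [828. 156. 310.]
```

View pics/top0z.png

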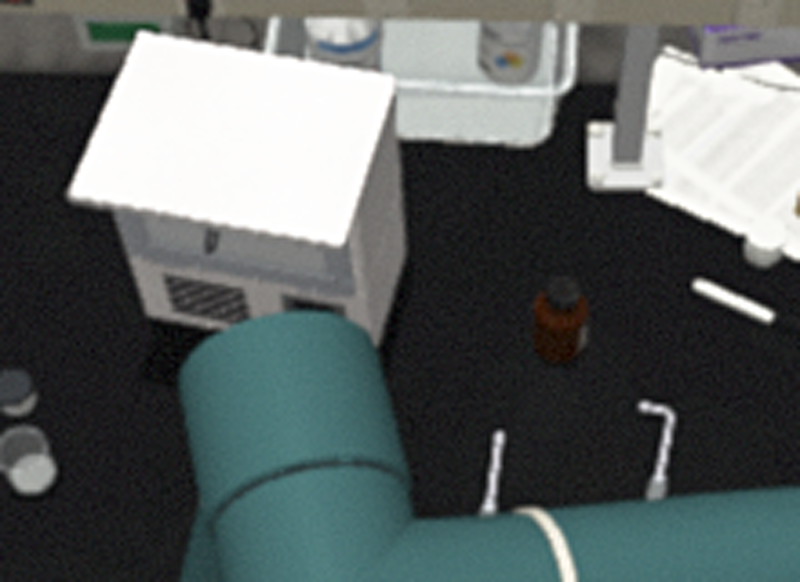

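View pics/side0z.png

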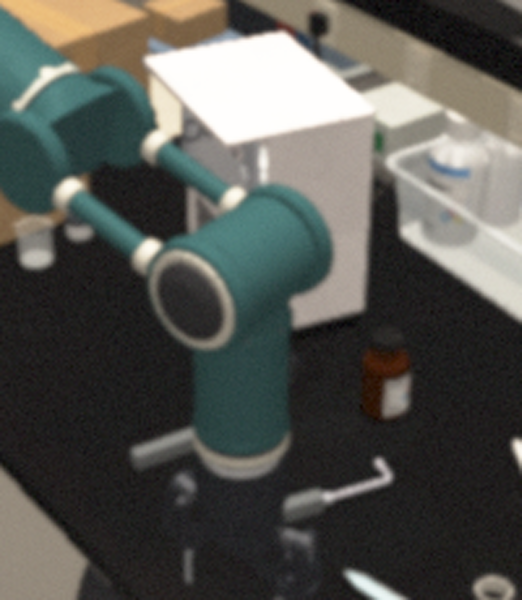

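```bash
python3 - <<'E'
from h import *
for n,b in (('top',(335,240,385,290)),('side',(255,280,385,345)),('top',(195,140,305,245))):
    d=np.load(f'pics/{n}0.npy'); p=cv2.imread(f'pics/{n}0.png')
    v,u=np.mgrid[b[1]:b[3],b[0]:b[2]]; P=unproj(n,u,v,d[v,u]); g=p[v,u].astype(int)
    if b[2]-b[0]<60 or n=='side':
        m=(g.min(-1)>70)&(np.abs(P[...,2]-12)<25)&(np.ptp(g,axis=-1)<60)
        Q=np.c_[u[m],v[m],P[m],g[m]]
        # intersect rays with z=12
        i=cams.camera_info(n);o=np.array(i['world_from_camera'])[:3,3]
        R=o+(P[m]-o)*((12-o[2])/(P[m][:,2]-o[2]))[:,None]
        for q,r in zip(Q,R): 
            if n=='top' or (int(q[0])%3==0): print(n,q[:2].astype(int),q[5:].astype(int),np.round(r[:2]),round(q[4]))
    else:
        m=np.abs(P[...,2]-310)<15
        from scipy.spatial import ConvexHull
        r=cv2.minAreaRect(P[m][:,:2].astype(np.float32)); print(r, cv2.boxPoints(r),np.median(P[m][:,2]))
E
```

```text
top [356 250] [110 106 107] [ 617. -358.] -4
top [357 250] [131 130 128] [ 617. -362.] -7
top [358 250] [101  97  99] [ 617. -366.] 0
top [355 251] [93 89 91] [ 612. -354.] 2
top [356 251] [194 188 191] [ 612. -358.] 13
top [357 251] [226 219 220] [ 613. -362.] 11
top [358 251] [181 176 179] [ 613. -366.] 18
top [359 251] [138 134 136] [ 613. -369.] 4
top [360 251] [132 128 129] [ 613. -373.] 3
top [361 251] [131 126 128] [ 613. -377.] 7
top [362 251] [102 101 100] [ 613. -381.] -2
top [356 252] [150 145 149] [ 608. -358.] 11
top [357 252] [188 183 184] [ 608. -362.] 9
top [358 252] [169 164 164] [ 608. -365.] 17
top [359 252] [186 180 182] [ 608. -369.] 9
top [360 252] [219 212 213] [ 608. -373.] 10
top [361 252] [229 220 222] [ 608. -377.] 12
top [362 252] [188 185 186] [ 608. -381.] 7
top [363 252] [152 149 149] [ 609. -385.] 8
top [364 252] [90 89 90] [ 609. -389.] -2
top [357 253] [91 89 88] [ 604. -361.] 1
top [358 253] [82 81 82] [ 604. -365.] 5
top [359 253] [108 106 105] [ 604. -369.] -2
top [360 253] [136 133 132] [ 604. -373.] -7
top [361 253] [143 140 140] [ 604. -377.] 0
[... 11628 characters left out ...]
21 221 209] [ 476. -503.] 25
side [363 342] [120 124 118] [ 483. -508.] 3
side [354 343] [105 106 103] [ 460. -496.] 5
side [357 343] [234 236 225] [ 467. -501.] 17
side [360 343] [238 239 229] [ 474. -506.] 24
side [363 343] [179 184 174] [ 481. -511.] 21
side [366 343] [84 87 90] [ 487. -516.] 3
side [357 344] [210 212 198] [ 465. -504.] 15
side [360 344] [240 242 232] [ 471. -509.] 21
side [363 344] [223 225 214] [ 478. -514.] 21
side [366 344] [141 147 145] [ 485. -519.] 3
((750.6454467773438, 50.48414611816406), (290.25634765625, 400.9609680175781), 0.0911276713013649) [[ 605.1986   250.73357]
 [ 605.8363  -150.22691]
 [ 896.0923  -149.76527]
 [ 895.4546   251.1952 ]] 309.44795946626823
```

Request:
{"op": "carry_out", "data": {
  "deltas": [3.85,-1.99,1.1,0,0,0,8.5,3.85,-1.99,1.1,0,0,0,8.5,3.85,-1.99,1.1,0,0,0,8.5,3.85,-1.99,1.1,0,0,0,8.5,3.85,-1.99,1.1,0,0,0,8.5,3.85,-1.99,1.1,0,0,0,8.5,3.85,-1.99,1.1,0,0,0,8.5,3.85,-1.99,1.1,0,0,0,8.5,3.85,-1.99,1.1,0,0,0,8.5,0,0,0,0,0,8.5,8.5,0,0,0,0,0,8.5,8.5,0,0,0,0,0,8.5,8.5]
}}

```text
time_s: 1.3
tcp_pos: [481.2, -365.6, 100.5]
ee_rot: [-0.0, 0.998, -0.07, -0.001]
ft_force: [-0.0, -0.3, 0.6]
grip_width: 85.2
```

```bash
python3 - <<'E'
from h import *
p,d=cap('side','side1'); p2,_=cap('top','top1')
for n,b in (('top1',(180,140,400,300)),('side1',(220,120,420,350))):
    p=cv2.imread(f'pics/{n}.png')[b[1]:b[3],b[0]:b[2]]
    s=min(800/p.shape[1],600/p.shape[0]);cv2.imwrite(f'pics/{n}z.png',cv2.resize(p,None,fx=s,fy=s,interpolation=cv2.INTER_CUBIC))
E
```

```text
(no output)
```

View pics/side1z.png

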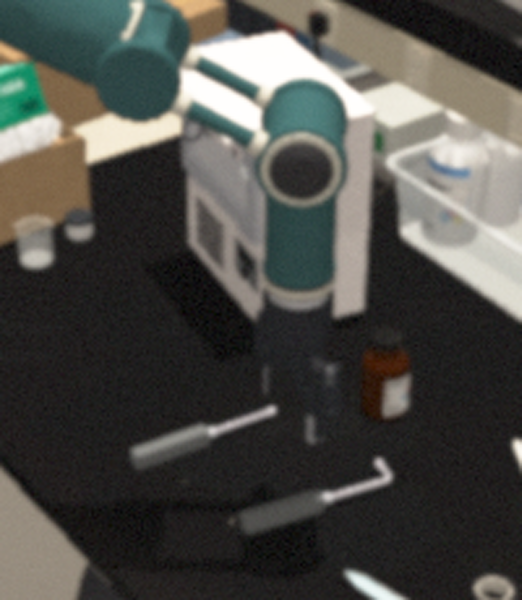

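View pics/top1z.png

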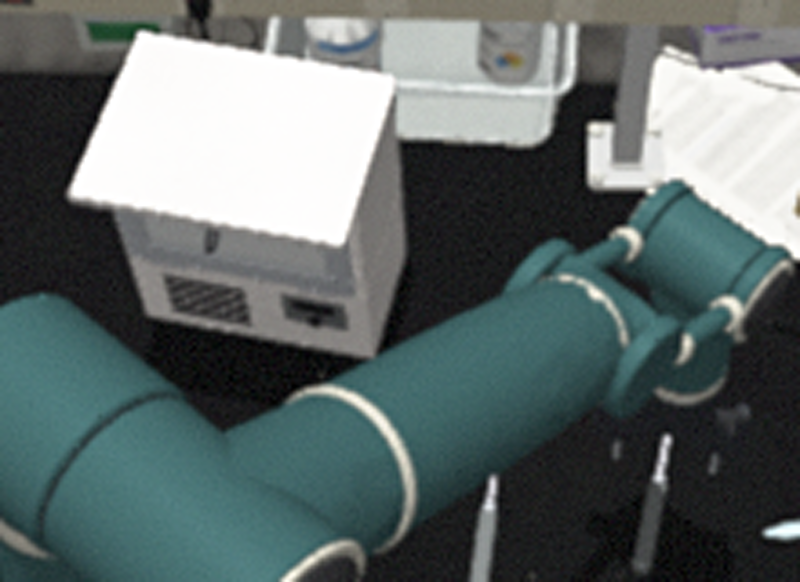

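```bash
python3 - <<'E'
from h import *
d=np.array([np.cos(-.165),np.sin(-.165)]);o=np.array([471,-364])
L=np.array([-d[1],d[0]])
p=cv2.imread('pics/side1.png')
s=4
big=cv2.resize(p[270:340,290:390],None,fx=8,fy=8,interpolation=cv2.INTER_CUBIC)
for a,b,z in ((-50,-9,24),(50,-9,24),(50,9,24),(-50,9,24),(140,0,12),(140,30,12),(50,0,12)):
    q=proj('side',np.r_[o+a*d+b*L,z])[0]; c=((q-[290,270])*8+4).astype(int); cv2.circle(big,tuple(c.tolist()),3,(0,0,255),-1)
cv2.imwrite('pics/ov1.png',big)
E
```

```text
(no output)
```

View pics/ov1.png

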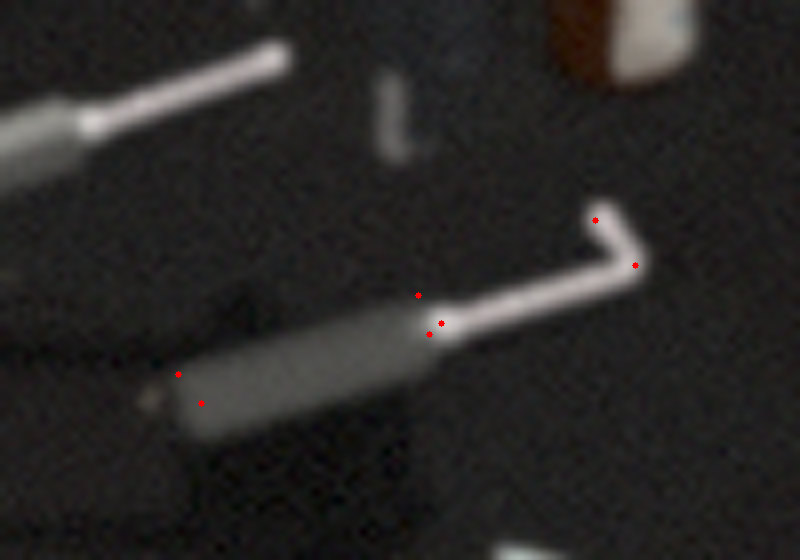

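Request:
{"op": "carry_out", "data": {
  "deltas": [0,0.1,3,0,0,0,6,0,0.1,3,0,0,0,6,0,0,2,0,0,0,6,0,0,1.3,0,0,0,6,0,0,0.5,0,0,0,6,0,0,0,0,0,0,1,0,0,0,0,0,0,1,0,0,0,0,0,0,1,0,0,0,0,0,0,1,0,0,0,0,0,0,1,0,0,0,0,0,0,1,0,0,0,0,0,0,1],
  "squeeze": 60
}}

```text
time_s: 2.6
tcp_pos: [481.0, -368.7, 3.6]
ee_rot: [0.0, 0.998, -0.068, 0.0]
ft_force: [-0.8, 0.8, -0.5]
grip_width: 10.0
```

```bash
python3 - <<'E'
from h import *
cap('side','side2'); cap('top','top2')
for n,b in (('top2',(320,230,400,310)),('side2',(270,250,390,340))):
    p=cv2.imread(f'pics/{n}.png')[b[1]:b[3],b[0]:b[2]]
    s=min(800/p.shape[1],600/p.shape[0]);cv2.imwrite(f'pics/{n}z.png',cv2.resize(p,None,fx=s,fy=s,interpolation=cv2.INTER_CUBIC))
E
```

```text
(no output)
```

View pics/side2z.png

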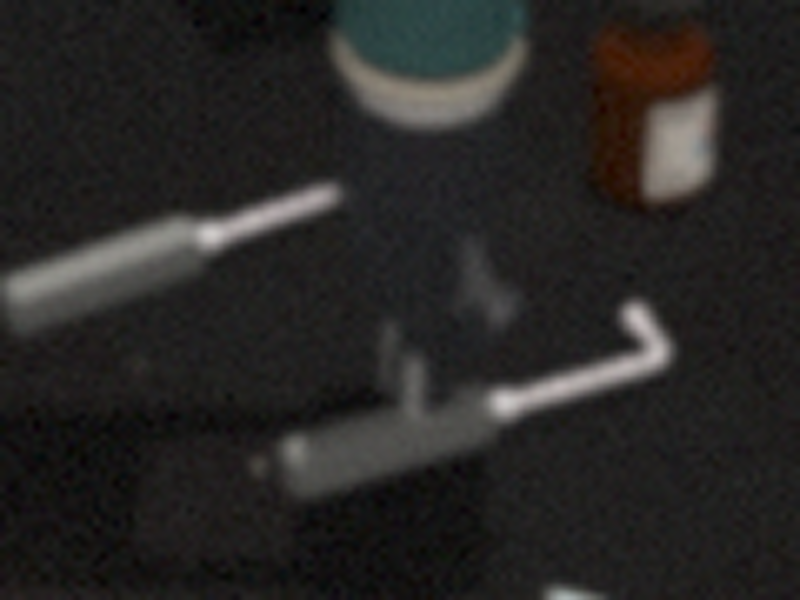

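View pics/top2z.png

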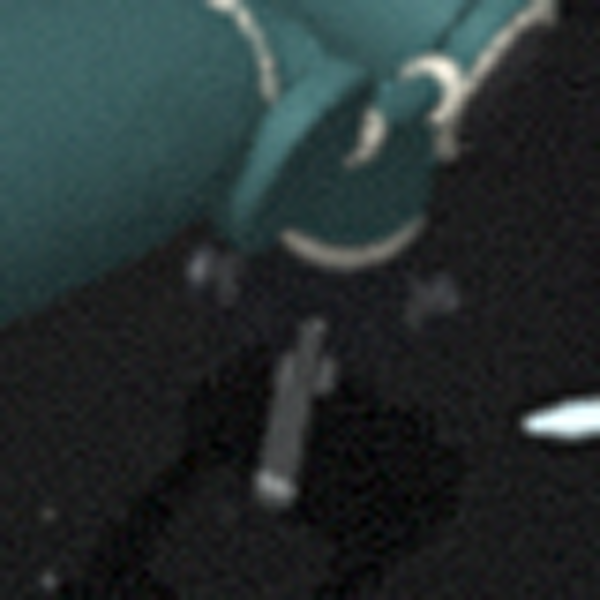

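Request:
{"op": "carry_out", "data": {
  "deltas": [0,0,0,0,0,0,0,0,0,0,0,0,0,0,0,0,0,0,0,0,0],
  "squeeze": 110
}}

```text
time_s: 3.0
tcp_pos: [480.9, -368.6, 3.3]
ee_rot: [-0.0, 0.998, -0.068, -0.0]
ft_force: [0.1, -0.1, 0.1]
grip_width: 0.1
```

```bash
python3 - <<'E'
from h import *
p1,d1=cap('side','side3'); p2,d2=cap('top','top3')
for n,b in (('top3',(320,230,400,310)),('side3',(290,260,380,330))):
    p=cv2.imread(f'pics/{n}.png')[b[1]:b[3],b[0]:b[2]]
    s=min(800/p.shape[1],600/p.shape[0]);cv2.imwrite(f'pics/{n}z.png',cv2.resize(p,None,fx=s,fy=s,interpolation=cv2.INTER_CUBIC))
t=read_state()['tcp_pos']
for n in('side','top'): print(n,proj(n,[t,t+[0,0,40]]))
print([np.round(proj(n,[[481,-368,24],[471,-364,24],[420,-356,24]]),1).tolist() for n in ('side','top')])
E
```

```text
side [[331.88435913 318.00773564]
 [332.17040911 307.6275381 ]]
top [[359.60819415 282.37513407]
 [360.57232035 277.71652975]]
[[[331.9, 312.5], [328.4, 313.1], [312.8, 318.4]], [[359.9, 280.0], [359.0, 282.3], [357.2, 294.8]]]
```

View pics/side3z.png

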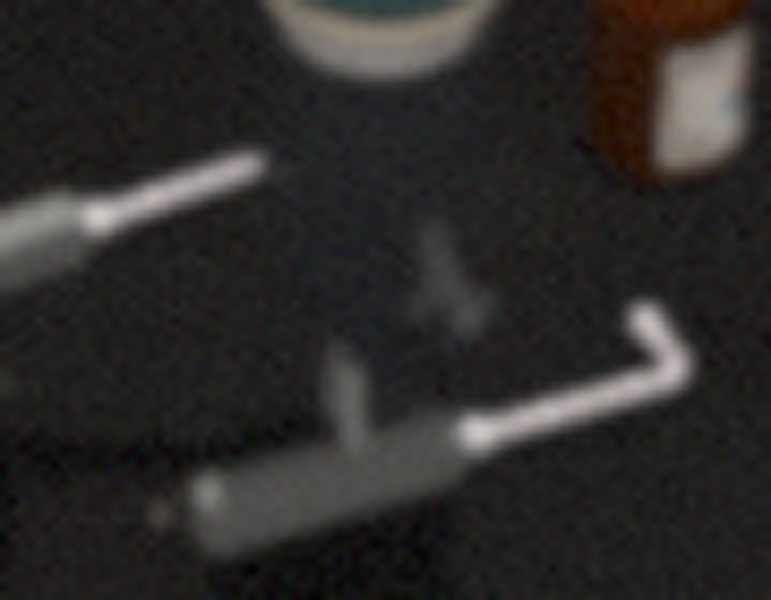

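View pics/top3z.png

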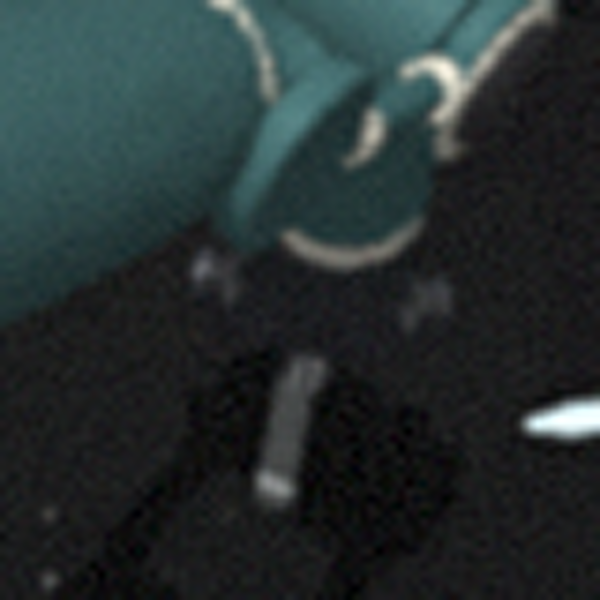

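```bash
python3 - <<'E'
from h import *
d=np.load('pics/side3.npy')
for u,v in [(331,303),(331,306),(331,309),(331,311),(331,313),(331,316),(331,319),(331,321),(320,317),(340,312),(325,315),(336,312)]: print((u,v),np.round(unproj('side',u,v,np.median(d[v-1:v+2,u-1:u+2]))))
print(read_state())
d=np.load('pics/top3.npy')
for u,v in [(361,278),(361,280),(360,283),(358,288),(357,294)]: print((u,v),np.round(unproj('top',u,v,np.median(d[v-1:v+2,u-1:u+2]))))
E
```

```text
(331, 303) [ 472. -374.   69.]
(331, 306) [ 472. -374.   57.]
(331, 309) [ 471. -375.   48.]
(331, 311) [ 478. -367.   31.]
(331, 313) [ 476. -370.   26.]
(331, 316) [ 475. -372.   16.]
(331, 319) [ 476. -371.    4.]
(331, 321) [ 472. -375.    1.]
(320, 317) [ 440. -364.   25.]
(340, 312) [ 505. -377.   20.]
(325, 315) [ 456. -367.   26.]
(336, 312) [ 493. -372.   23.]
{'time_s': 3.1, 'joint_positions': array([-6.95131203e-01,  3.26515960e-01,  1.91911563e+00,  1.91027159e-05,
        8.96083136e-01,  1.01096512e+00]), 'joint_velocities': array([ 0.00065327,  0.00116398,  0.00015675,  0.00195042, -0.00041686,
        0.00057948]), 'joint_torque': array([ 9.33780138e-04, -4.81013632e+01, -2.99867928e+01,  5.70412453e-05,
        1.39425691e-03, -4.74283252e-05]), 'tcp_pos': array([ 480.87681436, -368.62043876,    3.31161058]), 'ee_rot': array([-4.18710286e-05,  9.97712206e-01, -6.76043631e-02, -4.50288991e-05]), 'ft_force': array([-0.09846979,  0.4018429 ,  0.02297933]), 'moment': array([ 0.00291797, -0.01520652,  0.02640919]), 'grip_width': -0.13403148886895278}
(361, 278) [ 468. -368.   67.]
(361, 280) [ 469. -369.   48.]
(360, 283) [ 471. -368.   18.]
(358, 288) [ 449. -360.   21.]
(357, 294) [ 423. -355.   26.]
```

Request:
{"op": "carry_out", "data": {
  "deltas": [0,0,-2,0,0,0,0,0,0,-2,0,0,0,0,0,0,0,0,0,0,0]
}}

```text
time_s: 3.4
tcp_pos: [483.1, -370.5, 46.5]
ee_rot: [0.002, 0.998, -0.068, 0.002]
ft_force: [1.1, -0.7, 0.0]
grip_width: 0.0
```

```bash
python3 - <<'E'
from h import *
p1,d1=cap('side','side4'); p2,d2=cap('top','top4')
for n,b in (('top4',(320,230,400,310)),('side4',(290,260,380,330))):
    p=cv2.imread(f'pics/{n}.png')[b[1]:b[3],b[0]:b[2]]
    s=min(800/p.shape[1],600/p.shape[0]);p=cv2.resize(p,None,fx=s,fy=s,interpolation=cv2.INTER_CUBIC);cv2.imwrite(f'pics/{n}z.png',np.clip(p.astype(float)*1.8,0,255).astype(np.uint8))
t=read_state()['tcp_pos'];print(t)
for n in('side','top'): print(n,proj(n,[t,t+[0,0,40]]))
E
```

```text
[ 481.24406989 -368.93771969   43.64756868]
side [[332.33825921 307.54839279]
 [332.63366853 296.90431837]]
top [[360.66275572 277.58926594]
 [361.6689473  272.73384887]]
```

View pics/side4z.png

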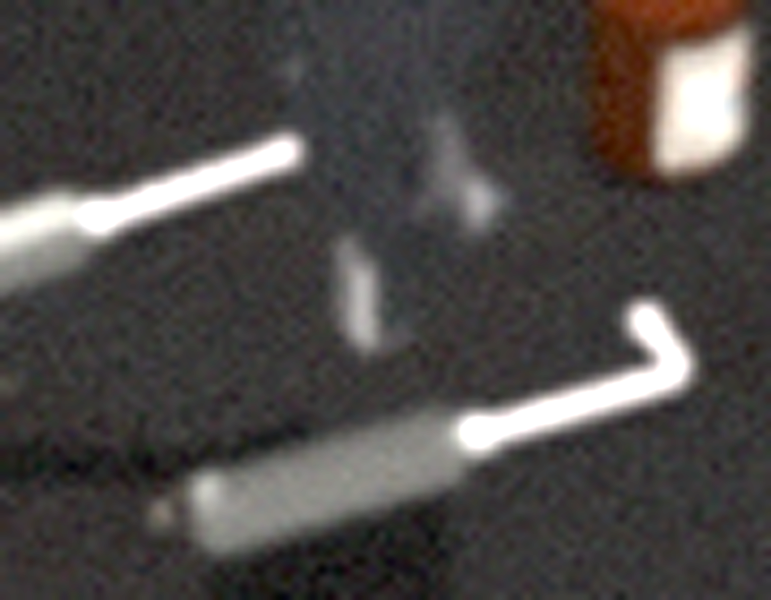

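View pics/top4z.png

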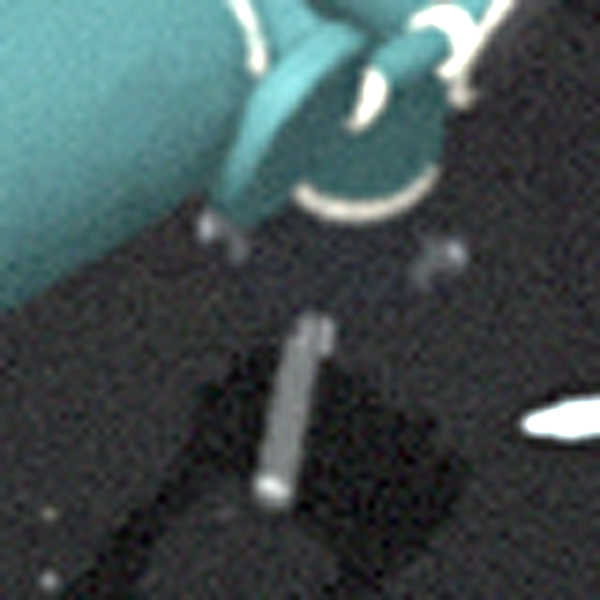

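```bash
python3 - <<'E'
from h import *
d=np.load('pics/side4.npy')
for v in range(286,312,2):
    print(v,[np.round(unproj('side',u,v,d[v,u])).astype(int).tolist() for u in (328,330,332,334,336,338)])
p=cv2.imread('pics/side4.png'); print(p[286:312:2,326:342].sum(-1))
E
```

```text
286 [[470, -361, 124], [471, -369, 128], [472, -376, 132], [472, -385, 138], [480, -384, 133], [465, -411, 158]]
288 [[560, -246, 1], [473, -366, 119], [468, -382, 131], [471, -386, 132], [466, -402, 145], [467, -409, 148]]
290 [[556, -252, -1], [473, -366, 111], [463, -388, 130], [469, -389, 127], [467, -401, 136], [466, -411, 143]]
292 [[546, -264, 3], [471, -369, 106], [472, -376, 111], [477, -380, 111], [486, -378, 106], [568, -287, 8]]
294 [[544, -267, -2], [473, -366, 97], [474, -375, 102], [473, -386, 109], [484, -381, 101], [564, -292, 5]]
296 [[532, -283, 6], [474, -365, 88], [477, -372, 91], [479, -378, 95], [483, -382, 94], [559, -298, 4]]
298 [[531, -284, -1], [532, -292, 4], [473, -377, 89], [478, -379, 87], [485, -380, 86], [553, -306, 4]]
300 [[521, -297, 5], [528, -298, 3], [535, -299, 0], [535, -309, 7], [541, -311, 5], [545, -316, 7]]
302 [[513, -308, 8], [519, -309, 6], [526, -311, 4], [528, -319, 8], [539, -314, 0], [545, -317, -1]]
304 [[509, -313, 6], [518, -312, 1], [524, -314, -1], [526, -321, 3], [529, -326, 5], [534, -330, 5]]
306 [[504, -319, 4], [508, -324
[... 453 characters left out ...]
  95  98  95  87  97 107  90]
 [ 92  93 122 167 213 278 294 235 148 116  91 100 108  88  92 107]
 [ 90  99 122 173 216 285 304 242 162  99 106  99 102  98 103 109]
 [100  97 130 158 225 289 308 237 149 116 101 109 108 117  89  93]
 [ 94  99  99 145 201 277 300 254 174 136 139 133 103  97 105  92]
 [102  96  93 106 130 168 212 203 163 145 130 108  75 110  88  86]
 [ 75  98 111  91  96  99 115 100  94  83  98 100 106  75  87  76]
 [ 79 102  96  90 112  79  96  97  87 100  87 100 110 102  90  85]
 [ 74  99  93  88 100  89  93 104 101 106  93  92 103 108 119 108]
 [ 81  95 103  97  86  97 106 112 123 125 138 146 168 188 181 179]
 [ 94 106 124 142 142 167 176 193 195 199 215 212 226 227 229 245]]
```

Request:
{"op": "carry_out", "data": {
  "deltas": [0,0,0,0,0,0,5,0,0,0,0,0,0,5,0,0,0,0,0,0,5,0,0,0,0,0,0,5,0,0,2,0,0,0,5,0,0,2,0,0,0,5,0,0,1,0,0,0,5,0,0,0.5,0,0,0,5,0,0,0.5,0,0,0,5]
}}

```text
time_s: 4.4
tcp_pos: [481.1, -368.8, -16.7]
ee_rot: [0.0, 0.998, -0.068, 0.0]
ft_force: [0.2, 0.7, 0.4]
grip_width: 50.3
```

```bash
python3 - <<'E'
from h import *
p1,d1=cap('side','side5')
for n,b in (('side5',(290,260,380,330)),):
    p=cv2.imread(f'pics/{n}.png')[b[1]:b[3],b[0]:b[2]]
    s=min(800/p.shape[1],600/p.shape[0]);p=cv2.resize(p,None,fx=s,fy=s,interpolation=cv2.INTER_CUBIC);cv2.imwrite(f'pics/{n}z.png',np.clip(p.astype(float)*1.8,0,255).astype(np.uint8))
t=read_state();print(t['tcp_pos'],t['ft_force'],t['grip_width'])
E
```

```text
[ 480.84385781 -368.58736425  -17.27347319] [-0.63311634 -0.38609081 -0.33425772] 50.08271814220077
```

View pics/side5z.png

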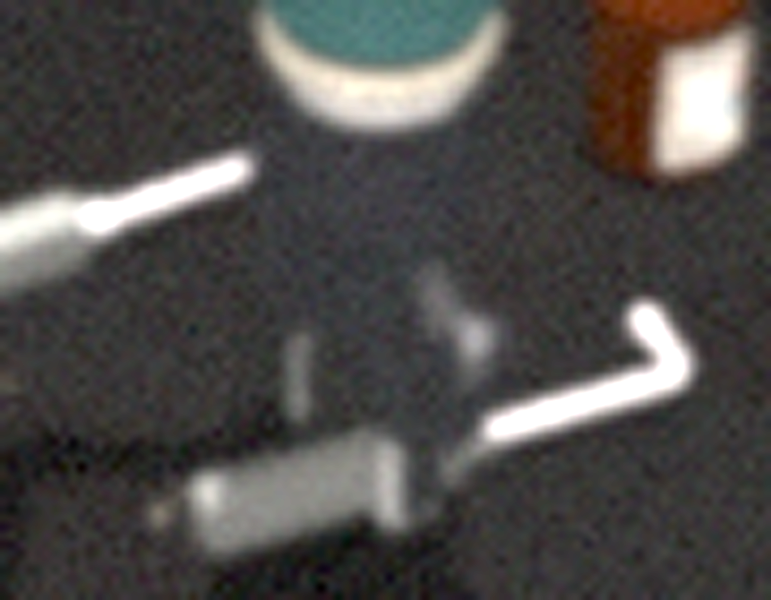

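Request:
{"op": "carry_out", "data": {
  "deltas": [0,0,0.3,0,0,0,5,0,0,0,0,0,0,5]
}}

```text
time_s: 4.65
tcp_pos: [481.2, -368.9, -19.3]
ee_rot: [0.0, 0.998, -0.068, 0.0]
ft_force: [0.4, -0.4, -0.4]
grip_width: 50.3
```

Request:
{"op": "carry_out", "data": {
  "deltas": [0,0,0.3,0,0,0,3,0,0,0,0,0,0,1,0,0,0,0,0,0,1,0,0,0,0,0,0,1,0,0,0,0,0,0,1,0,0,0,0,0,0,1],
  "squeeze": 80
}}

```text
time_s: 5.25
tcp_pos: [481.2, -368.9, -22.2]
ee_rot: [0.0, 0.998, -0.068, 0.0]
ft_force: [-0.3, 1.4, 2.8]
grip_width: 16.0
```

Request:
{"op": "carry_out", "data": {
  "deltas": [0,0,0,0,0,0,0.5,0,0,0,0,0,0,0.5,0,0,-1,0,0,0,0.5,0,0,-2,0,0,0,0.5,0,0,-3,0,0,0,0.5,0,0,-3,0,0,0,0.5,0,0,0,0,0,0,0.5],
  "squeeze": 115
}}

```text
time_s: 5.95
tcp_pos: [483.7, -370.9, 72.5]
ee_rot: [0.002, 0.998, -0.068, 0.003]
ft_force: [1.6, -1.1, 0.1]
grip_width: 15.0
```

```bash
python3 - <<'E'
from h import *
p1,d1=cap('side','side6');cap('top','top6')
for n,b in (('side6',(290,250,380,320)),):
    p=cv2.imread(f'pics/{n}.png')[b[1]:b[3],b[0]:b[2]]
    s=min(800/p.shape[1],600/p.shape[0]);p=cv2.resize(p,None,fx=s,fy=s,interpolation=cv2.INTER_CUBIC);cv2.imwrite(f'pics/{n}z.png',np.clip(p.astype(float)*1.5,0,255).astype(np.uint8))
t=read_state();print(t['tcp_pos'],t['ft_force'],t['grip_width'])
E
```

```text
[ 481.06571256 -368.79712187   68.11672871] [-0.31580281  0.5423565  -0.89314193] 15.123718349917137
```

View pics/side6z.png

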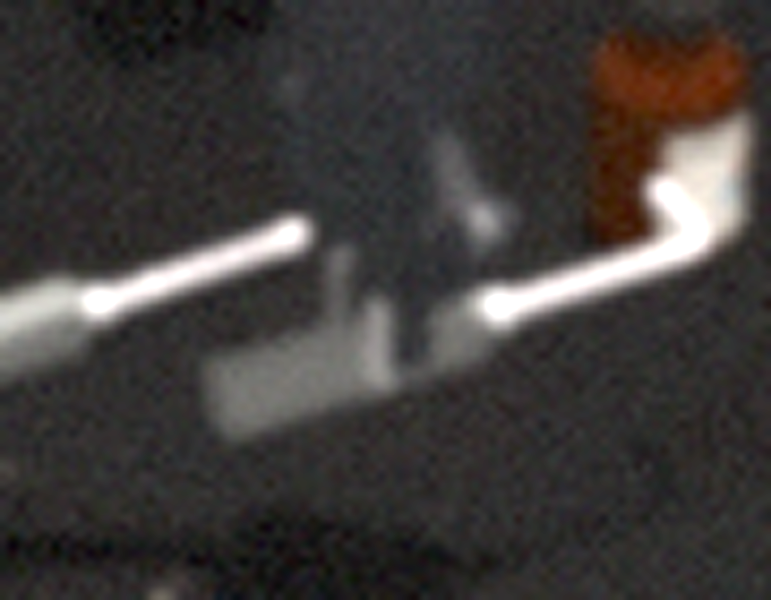

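View pics/top6.png

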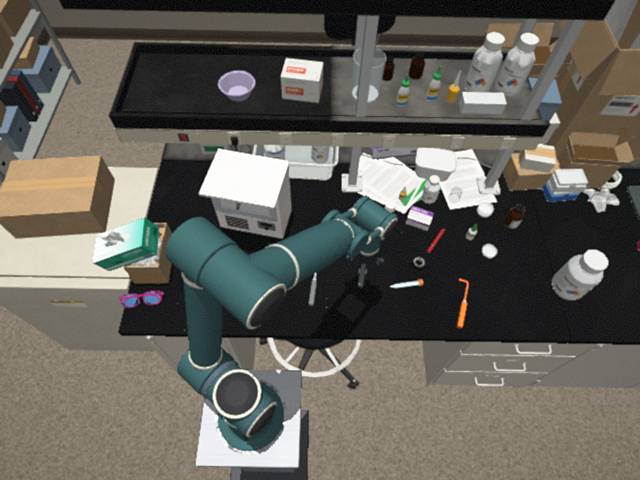

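```bash
cat >> h.py <<'E'
def onz(n,u,v,z):
    o=np.array(cams.camera_info(n)['world_from_camera'])[:3,3]; P=unproj(n,u,v,1000.); r=P-o
    return o+r*((z-o[2])/r[2])
E
python3 - <<'E'
from h import *
p=cv2.imread('pics/top6.png')
g=(p[140:250,190:310].min(-1)>225).astype(np.uint8)
n,l,s,c=cv2.connectedComponentsWithStats(g); k=1+np.argmax(s[1:,4]); m=(l==k).astype(np.uint8)
cs,_=cv2.findContours(m,cv2.RETR_EXTERNAL,cv2.CHAIN_APPROX_NONE); ct=max(cs,key=len)
W=np.array([onz('top',q[0][0]+190,q[0][1]+140,310)[:2] for q in ct])
r=cv2.minAreaRect(W.astype(np.float32)); print(r); print(np.round(cv2.boxPoints(r)))
b=p[140:250,190:310]; b=cv2.resize(b,None,fx=5,fy=5,interpolation=cv2.INTER_CUBIC); cv2.imwrite('pics/cab6.png',b)
s=cv2.imread('pics/side6.png')[125:260,260:375]; cv2.imwrite('pics/cab6s.png',cv2.resize(s,None,fx=4.4,fy=4.4,interpolation=cv2.INTER_CUBIC))
E
```

```text
((735.4096069335938, 52.69561767578125), (264.0785827636719, 207.62071228027344), 78.81430053710938)
[[608. -57.]
 [812. -97.]
 [863. 162.]
 [659. 202.]]
```

View pics/cab6.png

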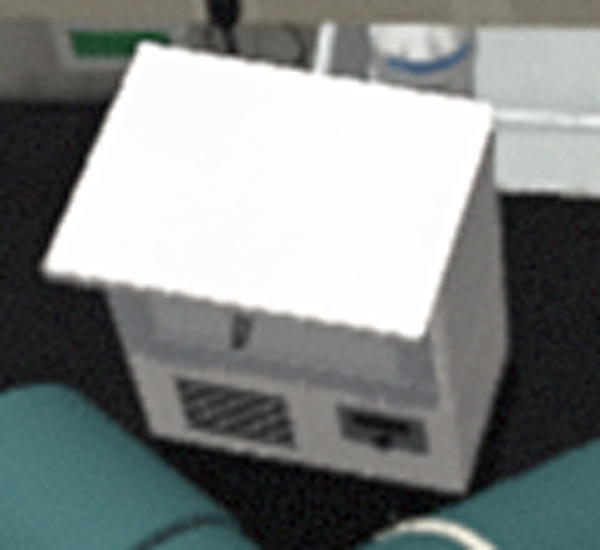

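View pics/cab6s.png

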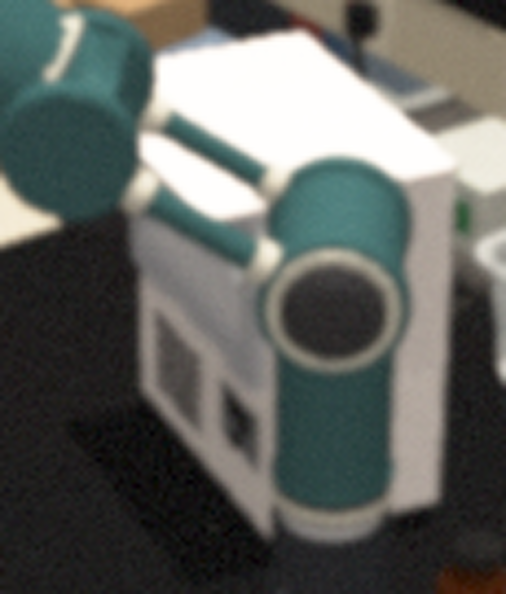

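```bash
cat >> h.py <<'E'
CY=-0.194; CO=np.array([759.,48.,0.])
CR=np.array([[np.cos(CY),-np.sin(CY),0],[np.sin(CY),np.cos(CY),0],[0,0,1]])
def c2w(P): return np.asarray(P,float)@CR.T+CO
def w2c(P): return (np.asarray(P,float)-CO)@CR
E
python3 - <<'E'
from h import *
for q in ((155,435),(465,490)): print(np.round(w2c(onz('top',190+q[0]/5-.4,140+q[1]/5-.4,0)),1))
o=np.array(cams.camera_info('top')['world_from_camera'])[:3,3]
for q in ((242,318),(240,330),(237,345)):
    P=unproj('top',190+q[0]/5-.4,140+q[1]/5-.4,1000.); a=w2c(o);b=w2c(P);r=b-a
    for X in(-125,-109): print(q,X,np.round(a+r*(X-a[0])/r[0],1))
p=cv2.imread('pics/top6.png'); print(p[198:214,230:246].sum(-1))
for z in (243.5,260,276.5): print(z,proj('top',c2w([-109,0,z])),proj('top',c2w([-125,0,z])),proj('side',c2w([-109,0,z])))
E
```

```text
[-64.3 130.9   0. ]
[ -60.9 -127.8    0. ]
(242, 318) -125 [-125.    -3.4  286.8]
(242, 318) -109 [-109.     5.2  262.4]
(240, 330) -125 [-125.     0.3  271.5]
(240, 330) -109 [-109.     8.9  246.7]
(237, 345) -125 [-125.     5.4  251.8]
(237, 345) -109 [-109.    14.1  226.7]
[[765 763 756 757 764 764 762 760 758 759 760 759 759 759 760 758]
 [595 615 695 763 765 765 765 758 761 765 765 764 764 761 759 759]
 [387 402 476 567 608 601 620 661 741 765 765 765 764 762 759 765]
 [375 369 380 382 386 390 409 443 532 606 625 608 655 725 765 765]
 [384 380 381 385 372 344 350 322 357 415 400 410 436 506 587 617]
 [386 369 384 384 374 360 315 236 261 282 319 363 370 395 388 389]
 [381 381 377 377 388 375 312 219 215 216 299 370 380 375 381 379]
 [374 388 383 377 396 371 286 227 249 217 300 383 380 376 382 370]
 [378 385 374 384 390 367 273 208 229 243 346 382 378 380 376 371]
 [363 359 362 372 365 366 261 188 195 256 363 389 373 374 376 383]
 [354 356 357 360 364 365 248 149 196 294 362 381 375 378 381 379]
 [331 348 365 363 367 342 270 208 259 335 366 369 366 370 373 382]
 [319 329 328 324 324 335 333 336 350 358 362 362 362 364 361 372]
 [318 329 318 317 318 325 330 339 341 326 329 342 357 365 368 371]
 [320 323 322 329 334 322 328 320 321 312 320 332 330 335 332 331]
 [344 340 361 354 363 327 337 323 326 321 317 321 316 326 315 311]]
243.5 [[240.15902419 206.57787013]] [[238.81795515 210.23383618]] [[294.30385565 174.47612584]]
260 [[239.513596   203.85528638]] [[238.15720235 207.53034162]] [[294.23851185 170.09744761]]
276.5 [[238.85651599 201.08355218]] [[237.48446014 204.77779192]] [[294.17258017 165.67937526]]
```

```bash
cat >> h.py <<'E'
def eye(th,y=0): return np.array([-74-35*np.cos(th)-120*np.sin(th), y, 140+120*np.cos(th)-35*np.sin(th)])
E
python3 - <<'E'
from h import *
p=cv2.imread('pics/top6.png')[190:220,215:265]; b=cv2.resize(p,None,fx=15,fy=15,interpolation=cv2.INTER_NEAREST)
t=np.linspace(0,2*np.pi,80)
for y,col in((4,(0,0,255)),(0,(0,255,0)),(8,(255,0,0))):
    e=eye(.03,y)
    for R in ((16.5,) if y!=4 else (11.5,16.5)):
        q=proj('top',c2w(e+np.c_[R*np.cos(t),0*t,R*np.sin(t)]))
        for a in q: cv2.circle(b,tuple(np.round((a-[215,190])*15+7).astype(int).tolist()),1,col,-1)
cv2.imwrite('pics/ov2.png',b)
E
```

```text
(no output)
```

View pics/ov2.png

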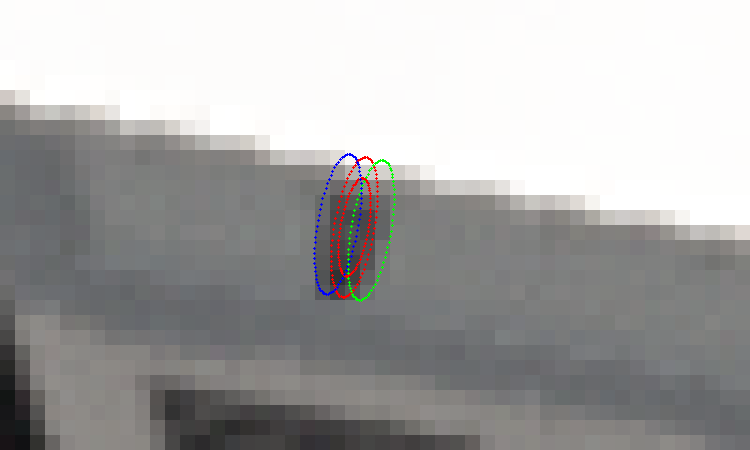

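```bash
python3 - <<'E'
from h import *
from scipy.spatial.transform import Rotation as R
s=read_state(); t=s['tcp_pos']; q=s['ee_rot']; M=R.from_quat(q[[1,2,3,0]]).as_matrix(); print(np.round(M,3))
C=t+M@[129.3,0,-34]; B=C+M@[0,-30,0]; H=t+M@[40,0,-34]
print(C,B, proj('side',[C,B,H]), 'seen corner 371.8 276.6 ball 366.5 271.5 hfront ~348 285')
print(c2w(eye(.03,4)))
E
```

```text
[[ 0.991 -0.135  0.001]
 [-0.135 -0.991 -0.001]
 [ 0.001  0.001 -1.   ]]
[ 609.15470968 -386.21022716  102.24124457] [ 613.20088596 -356.4843446   102.222175  ] [[370.49728035 278.93975216]
 [365.04307367 273.5714512 ]
 [344.61854196 287.80571025]] seen corner 371.8 276.6 ball 366.5 271.5 hfront ~348 285
[649.29939433  73.62945852 258.89616154]
```

Request:
{"op": "carry_out", "data": {
  "deltas": [0,0,-3.9,0,0,0,0.5,0,0,-3.9,0,0,0,0.5,0,0,-3.9,0,0,0,0.5,0,0,-4,0,0,0,0.5,-0.68,-3.8,0,0,0,0,0.5,-0.68,-3.8,0,0,0,0,0.5,-0.68,-3.8,0,0,0,0,0.5,-0.68,-3.8,0,0,0,0,0.5,-0.68,-3.8,0,0,0,0,0.5,-0.68,-3.8,0,0,0,0,0.5,-0.68,-3.8,0,0,0,0,0.5,-0.68,-3.8,0,0,0,0,0.5]
}}

```text
time_s: 7.25
tcp_pos: [466.1, -58.4, 222.0]
ee_rot: [-0.0, 0.998, -0.068, -0.002]
ft_force: [0.3, -0.3, -1.5]
grip_width: 15.1
```

Request:
{"op": "carry_out", "data": {
  "deltas": [-0.68,-3.8,0,0,0,0,0.5,-0.68,-3.8,0,0,0,0,0.5,-0.68,-3.8,0,0,0,0,0.5,0,-0.4,0,0,0,3.3,0.5,0,0,0,0,0,0,0.5,0,0,0,0,0,0,0.5,0,0,0,0,0,0,0.5]
}}

```text
time_s: 7.95
tcp_pos: [463.2, 58.8, 223.4]
ee_rot: [0.0, 0.995, -0.096, -0.001]
ft_force: [0.4, 0.1, -0.8]
grip_width: 14.6
```

```bash
cat >> h.py <<'E'
from scipy.spatial.transform import Rotation as Rr
def tool():
    s=read_state(); q=s['ee_rot']; return s,s['tcp_pos'],Rr.from_quat(q[[1,2,3,0]]).as_matrix()
def pole():
    s,t,M=tool(); return t+M@[129.3,0,-34], t+M@[129.3,-30,-34], t+M@[40,0,-34]
def zoom(n,f,b,g=1.):
    p=cv2.imread(f'pics/{f}.png')[b[1]:b[3],b[0]:b[2]]
    s=min(800/p.shape[1],600/p.shape[0]);p=cv2.resize(p,None,fx=s,fy=s,interpolation=cv2.INTER_CUBIC);p=np.clip(p.astype(float)*g,0,255).astype(np.uint8)
    for P,c in zip(pole(),((0,0,255),(0,255,0),(255,0,0))):
        q=(proj(n,P)[0]-[b[0],b[1]]+.5)*s; cv2.circle(p,tuple(np.round(q).astype(int).tolist()),3,c,-1)
    cv2.imwrite(f'pics/{f}z.png',p)
E
python3 - <<'E'
from h import *
cap('side','side7');cap('top','top7')
zoom('side','side7',(240,110,400,230)); zoom('top','top7',(200,150,320,250))
s,t,M=tool(); print(s['time_s'],t,s['ft_force'],s['grip_width'],[w2c(P) for P in pole()],eye(.03,4)); print(np.round(M,3))
E
```

```text
8.05 [463.543609    58.73480724 223.96677686] [ 0.56331943 -0.25527042 -0.42477361] 15.046881942972803 [array([-162.65753787,  -46.39976454,  257.86817609]), array([-162.66106748,  -16.3997664 ,  257.85820914]), array([-251.95751129,  -46.41024839,  257.9362658 ])] [-112.58371121    4.          258.89616154]
[[ 0.981 -0.193 -0.001]
 [-0.193 -0.981 -0.   ]
 [-0.001  0.    -1.   ]]
```

View pics/side7z.png

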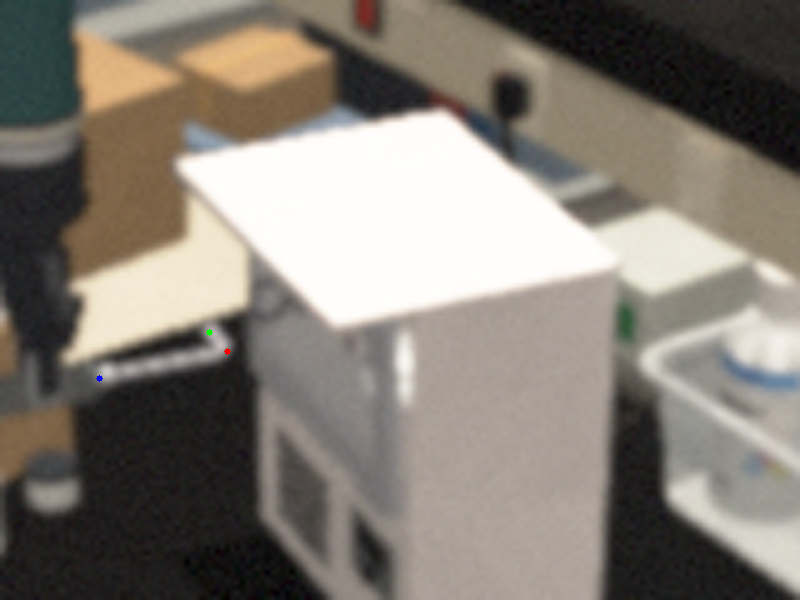

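View pics/top7z.png

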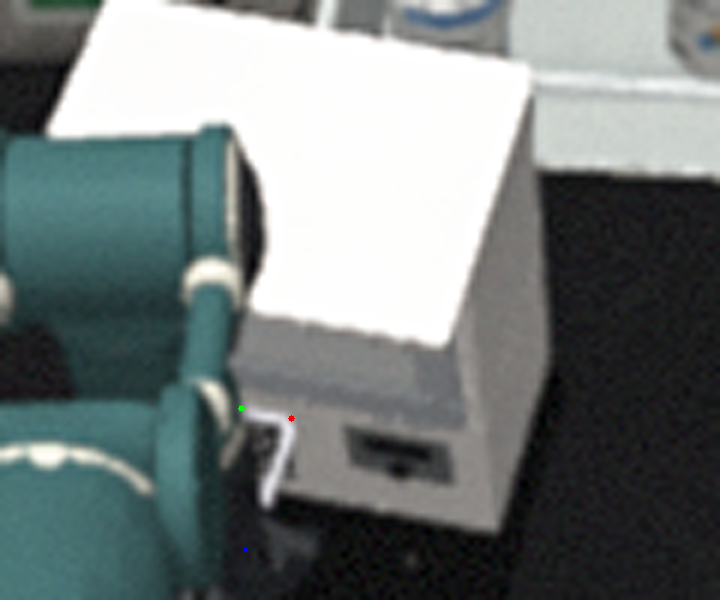

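```bash
python3 - <<'E'
from h import *
p=cv2.imread('pics/side7.png')[150:195,275:325]; b=cv2.resize(p,None,fx=13,fy=13,interpolation=cv2.INTER_NEAREST)
t=np.linspace(0,2*np.pi,80)
for th,y,c in ((.03,4,(0,0,255)),(0.0,4,(0,255,0))):
    for R in(11.5,16.5):
        for a in proj('side',c2w(eye(th,y)+np.c_[R*np.cos(t),0*t,R*np.sin(t)])): cv2.circle(b,tuple(np.round((a-[275,150])*13+6).astype(int).tolist()),1,c,-1)
for P,c in zip(pole(),((0,0,255),(0,255,0),(255,0,0))):
        q=(proj('side',P)[0]-[275,150]+.5)*13; cv2.circle(b,tuple(np.round(q).astype(int).tolist()),3,c,-1)
cv2.imwrite('pics/ov3.png',b)
E
```

```text
(no output)
```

View pics/ov3.png

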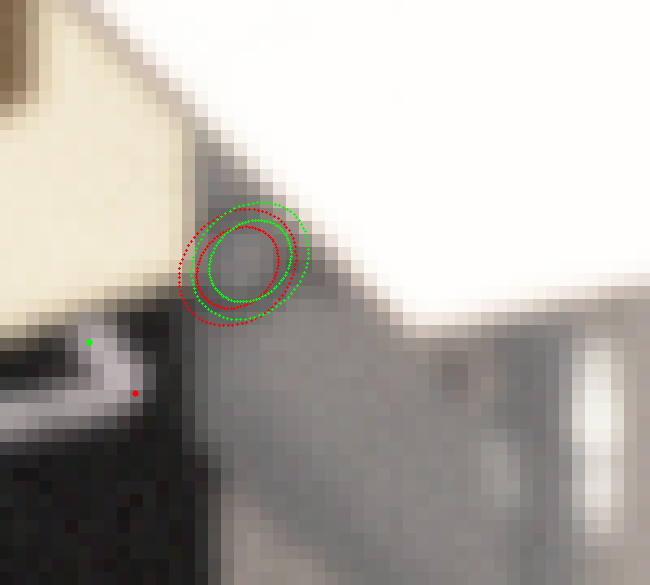

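Request:
{"op": "carry_out", "data": {
  "deltas": [1.8,0,0,0,0,0,0.5,1.8,0,0,0,0,0,0.5,1.5,0,0,0,0,0,0.5,0,0,0,0,0,0,0.5,0,0,0,0,0,0,0.5]
}}

```text
time_s: 8.55
tcp_pos: [513.5, 49.4, 224.1]
ee_rot: [0.0, 0.995, -0.097, -0.001]
ft_force: [-0.1, 0.1, -1.4]
grip_width: 15.3
```

```bash
cat >> h.py <<'E'
def ov(f,th,y,o=(275,150),sz=(50,45),n='side'):
    p=cv2.imread(f'pics/{f}.png')[o[1]:o[1]+sz[1],o[0]:o[0]+sz[0]]; b=cv2.resize(p,None,fx=13,fy=13,interpolation=cv2.INTER_NEAREST)
    t=np.linspace(0,2*np.pi,80)
    for R in(11.5,16.5):
        for a in proj(n,c2w(eye(th,y)+np.c_[R*np.cos(t),0*t,R*np.sin(t)])): cv2.circle(b,tuple(np.round((a-np.array(o))*13+6).astype(int).tolist()),1,(0,0,255),-1)
    for P,c in zip(pole(),((0,0,255),(0,255,0),(255,0,0))):
        q=(proj(n,P)[0]-np.array(o)+.5)*13; cv2.circle(b,tuple(np.round(q).astype(int).tolist()),3,c,-1)
    cv2.imwrite(f'pics/{f}o.png',b)
def st():
    s,t,M=tool(); print(s['time_s'],np.round(t,1),np.round(s['ft_force'],1),round(s['grip_width'],1),[np.round(w2c(P),1).tolist() for P in pole()])
E
python3 - <<'E'
from h import *
cap('side','side8');cap('top','top8');ov('side8',.015,4);zoom('top','top8',(215,180,275,225));st()
E
```

```text
8.65 [513.1  49.7 224.1] [-1.  -0.5 -0.7] 14.9 [[-112.3, -45.6, 258.0], [-112.3, -15.6, 258.0], [-201.6, -45.7, 258.1]]
```

View pics/side8o.png

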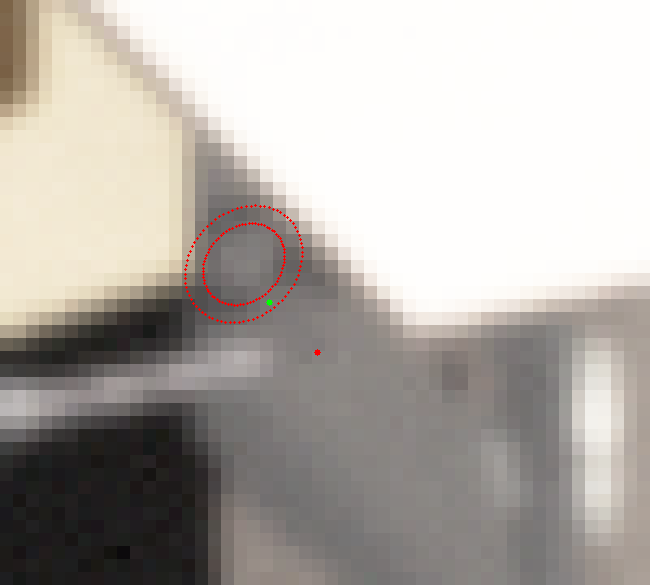

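View pics/top8z.png

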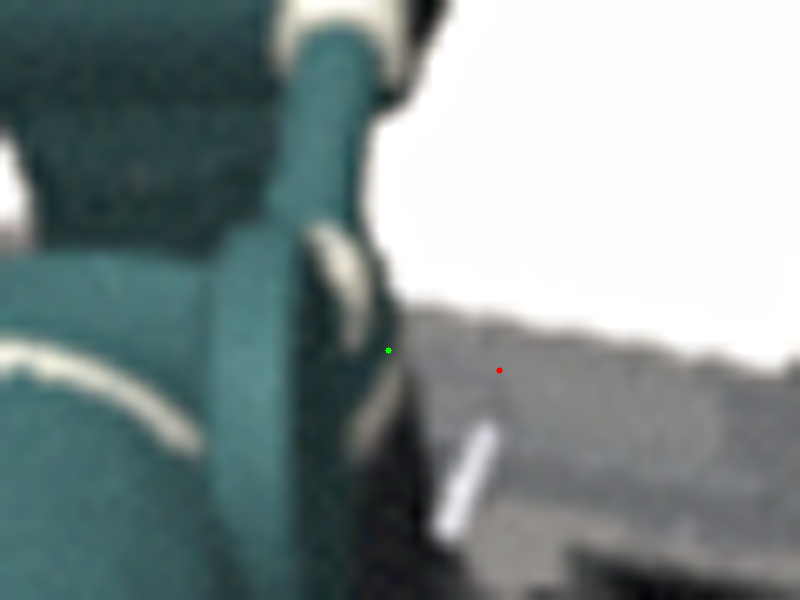

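```bash
python3 - <<'E'
from h import *
a=cv2.imread('pics/side8.png').astype(float);b=cv2.imread('pics/side7.png').astype(float)
d=(a-b)[150:195,275:325].mean(-1); d=cv2.GaussianBlur(d,(0,0),.6)
im=np.clip(128+d*5,0,255).astype(np.uint8); im=cv2.resize(im,None,fx=13,fy=13,interpolation=cv2.INTER_NEAREST); cv2.imwrite('pics/diff8.png',im)
a=cv2.imread('pics/top8.png')[180:225,215:275]; im=np.clip((a.astype(float)-80)*2.5,0,255).astype(np.uint8); cv2.imwrite('pics/top8c.png',cv2.resize(im,None,fx=13,fy=13,interpolation=cv2.INTER_CUBIC))
E
```

```text
(no output)
```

View pics/diff8.png

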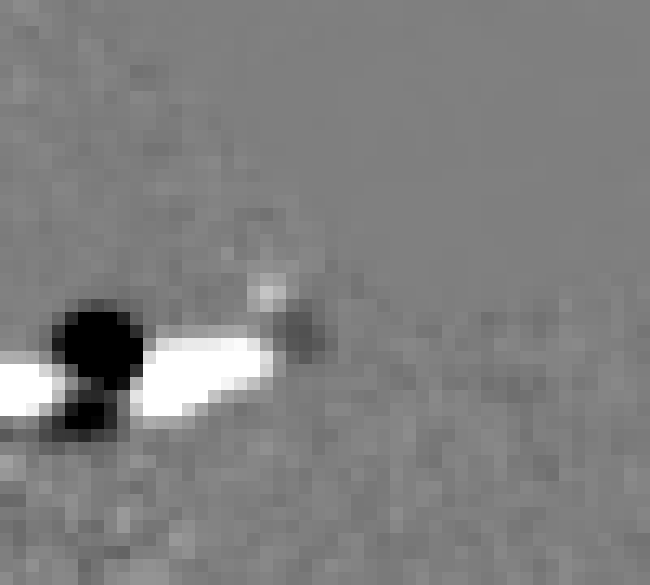

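View pics/top8c.png

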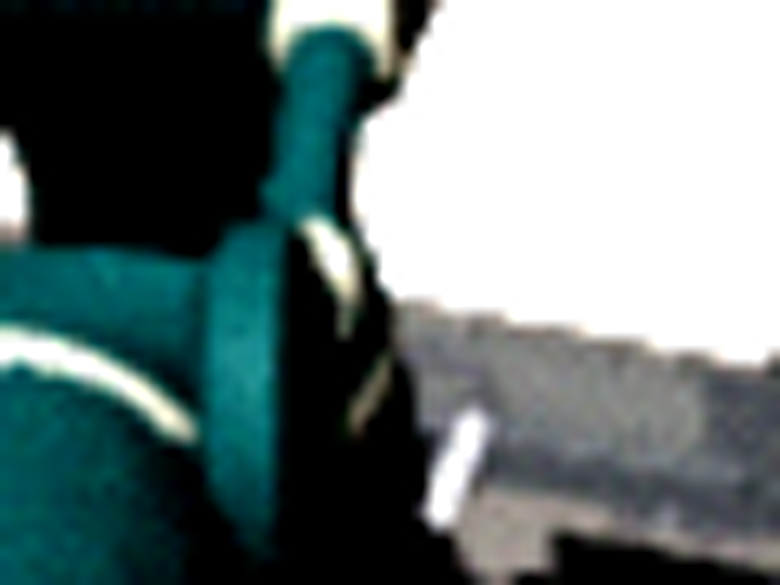

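Request:
{"op": "carry_out", "data": {
  "deltas": [0.1,-1,0,0,0,0,0.5,0,-0.7,0,0,0,0,0.5,0,-0.6,0,0,0,0,0.5,0,0,0,0,0,0,0.5]
}}

```text
time_s: 9.05
tcp_pos: [519.2, 73.4, 224.5]
ee_rot: [-0.0, 0.995, -0.096, 0.0]
ft_force: [-0.3, 0.4, -1.6]
grip_width: 15.0
```

Request:
{"op": "carry_out", "data": {
  "deltas": [0,-0.5,0,0,0,0,0.5,0,-0.5,0,0,0,0,0.5,0,0,0,0,0,0,0.5]
}}

```text
time_s: 9.35
tcp_pos: [521.2, 82.6, 224.4]
ee_rot: [-0.0, 0.995, -0.096, 0.0]
ft_force: [0.7, -0.4, -2.0]
grip_width: 15.2
```

```bash
python3 - <<'E'
from h import *
cap('side','side9');ov('side9',.015,4);st()
a=cv2.imread('pics/side9.png').astype(float);b=cv2.imread('pics/side7.png').astype(float)
d=(a-b)[150:195,275:325].mean(-1); d=cv2.GaussianBlur(d,(0,0),.6)
im=np.clip(128+d*5,0,255).astype(np.uint8); im=cv2.resize(im,None,fx=13,fy=13,interpolation=cv2.INTER_NEAREST); cv2.imwrite('pics/diff9.png',im)
E
```

```text
9.4 [521.1  82.3 224.4] [ 0.4 -0.4 -1.7] 14.7 [[-110.7, -12.0, 258.4], [-110.8, 18.0, 258.4], [-200.0, -12.1, 258.4]]
```

View pics/diff9.png

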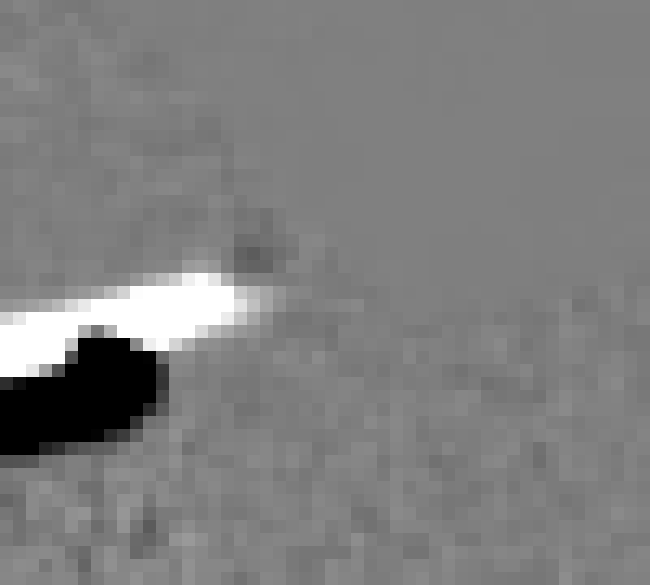

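View pics/side9o.png

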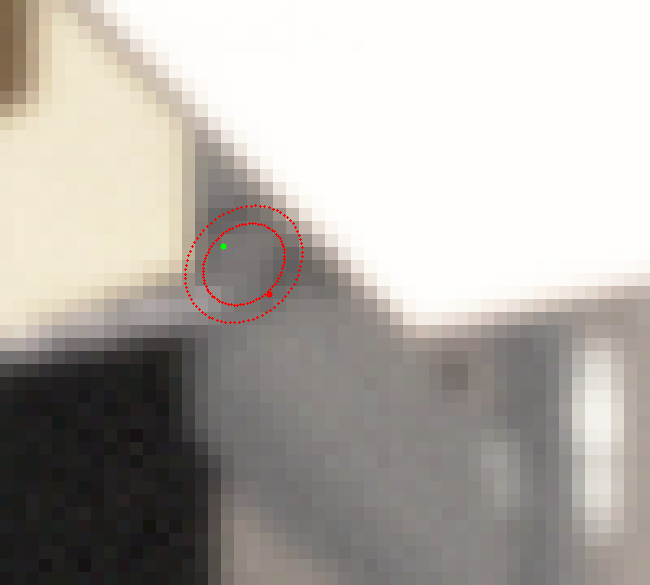

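```bash
python3 - <<'E'
from h import *
c=np.array([-110.7,259.4])
ths=np.r_[0.02:1.52:31j]
pos=[c]
for th in ths:
    e=eye(th)[[0,2]]; t=np.array([35*np.sin(th)-120*np.cos(th),-120*np.sin(th)-35*np.cos(th)])/125
    pos.append(e+8.5*t)
cur=c.copy()
for i,p in enumerate(pos[1:]):
    d=np.round((p-cur)/10,2); cur=cur+d*10; print(i,round(ths[i],3),[d[0],-d[1]])
E
```

```text
0 0.02 [np.float64(-0.88), np.float64(0.27)]
1 0.07 [np.float64(-0.58), np.float64(0.24)]
2 0.12 [np.float64(-0.56), np.float64(0.27)]
3 0.17 [np.float64(-0.55), np.float64(0.3)]
4 0.22 [np.float64(-0.54), np.float64(0.32)]
5 0.27 [np.float64(-0.52), np.float64(0.36)]
6 0.32 [np.float64(-0.5), np.float64(0.37)]
7 0.37 [np.float64(-0.48), np.float64(0.4)]
8 0.42 [np.float64(-0.46), np.float64(0.43)]
9 0.47 [np.float64(-0.43), np.float64(0.45)]
10 0.52 [np.float64(-0.42), np.float64(0.47)]
11 0.57 [np.float64(-0.39), np.float64(0.49)]
12 0.62 [np.float64(-0.37), np.float64(0.5)]
13 0.67 [np.float64(-0.34), np.float64(0.53)]
14 0.72 [np.float64(-0.31), np.float64(0.54)]
15 0.77 [np.float64(-0.29), np.float64(0.56)]
16 0.82 [np.float64(-0.25), np.float64(0.57)]
17 0.87 [np.float64(-0.23), np.float64(0.58)]
18 0.92 [np.float64(-0.2), np.float64(0.6)]
19 0.97 [np.float64(-0.17), np.float64(0.6)]
20 1.02 [np.float64(-0.14), np.float64(0.61)]
21 1.07 [np.float64(-0.11), np.float64(0.62)]
22 1.12 [np.float64(-0.08), np.float64(0.62)]
23 1.17 [np.float64(-0.04), np.float64(0.62)]
24 1.22 [np.float64(-0.02), np.float64(0.63)]
25 1.27 [np.float64(0.02), np.float64(0.63)]
26 1.32 [np.float64(0.04), np.float64(0.62)]
27 1.37 [np.float64(0.08), np.float64(0.62)]
28 1.42 [np.float64(0.11), np.float64(0.62)]
29 1.47 [np.float64(0.14), np.float64(0.61)]
30 1.52 [np.float64(0.17), np.float64(0.6)]
```

Request:
{"op": "carry_out", "data": {
  "deltas": [0,-0.4,0,0,0,0,0.5,0,0,0,0,0,0,0.5],
  "squeeze": 120
}}

```text
time_s: 9.6
tcp_pos: [521.9, 86.2, 224.4]
ee_rot: [-0.0, 0.995, -0.096, 0.0]
ft_force: [-0.5, -0.4, -1.9]
grip_width: 15.2
```

Request:
{"op": "carry_out", "data": {
  "deltas": [-0.44,0,0.14,0,0,0,0.5,-0.44,0,0.13,0,0,0,0.5,-0.58,0,0.24,0,0,0,0.5,-0.56,0,0.27,0,0,0,0.5,-0.55,0,0.3,0,0,0,0.5,-0.54,0,0.32,0,0,0,0.5,0,0,0,0,0,0,0.5]
}}

```text
time_s: 10.3
tcp_pos: [489.9, 92.0, 209.8]
ee_rot: [0.0, 0.995, -0.096, -0.001]
ft_force: [0.8, 0.6, -0.2]
grip_width: 15.0
```

```bash
python3 - <<'E'
from h import *
cap('side','side10');cap('top','top10');zoom('side','side10',(250,140,340,210));zoom('top','top10',(215,180,275,225));st()
E
```

```text
10.4 [490.4  92.1 210.1] [-0.4 -0.  -1.2] 15.2 [[-142.7, -8.4, 243.9], [-142.8, 21.6, 243.9], [-232.0, -8.5, 244.0]]
```

View pics/side10z.png

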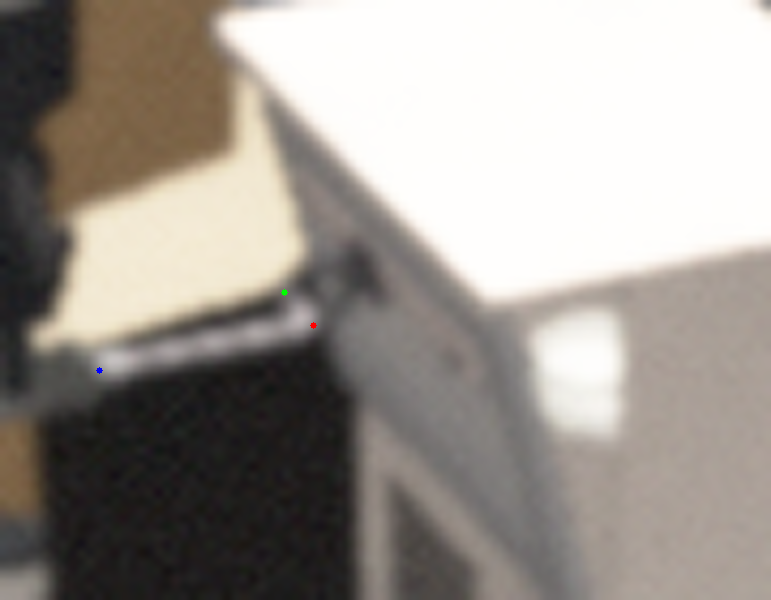

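Request:
{"op": "carry_out", "data": {
  "deltas": [-0.52,0,0.36,0,0,0,0.5,-0.5,0,0.37,0,0,0,0.5,-0.48,0,0.4,0,0,0,0.5,-0.46,0,0.43,0,0,0,0.5,-0.43,0,0.45,0,0,0,0.5,-0.42,0,0.47,0,0,0,0.5,-0.39,0,0.49,0,0,0,0.5,-0.37,0,0.5,0,0,0,0.5,-0.34,0,0.53,0,0,0,0.5,-0.31,0,0.54,0,0,0,0.5]
}}

```text
time_s: 11.4
tcp_pos: [449.5, 100.1, 164.5]
ee_rot: [0.0, 0.995, -0.096, -0.0]
ft_force: [2.0, -0.3, -1.6]
grip_width: 14.8
```

```bash
python3 - <<'E'
from h import *
cap('side','side11');zoom('side','side11',(250,140,340,210));st()
E
```

```text
11.45 [448.3 100.  163.4] [ 0.4  0.7 -0.9] 14.6 [[-185.5, -8.7, 197.1], [-185.6, 21.3, 197.1], [-274.8, -8.8, 197.3]]
```

View pics/side11z.png

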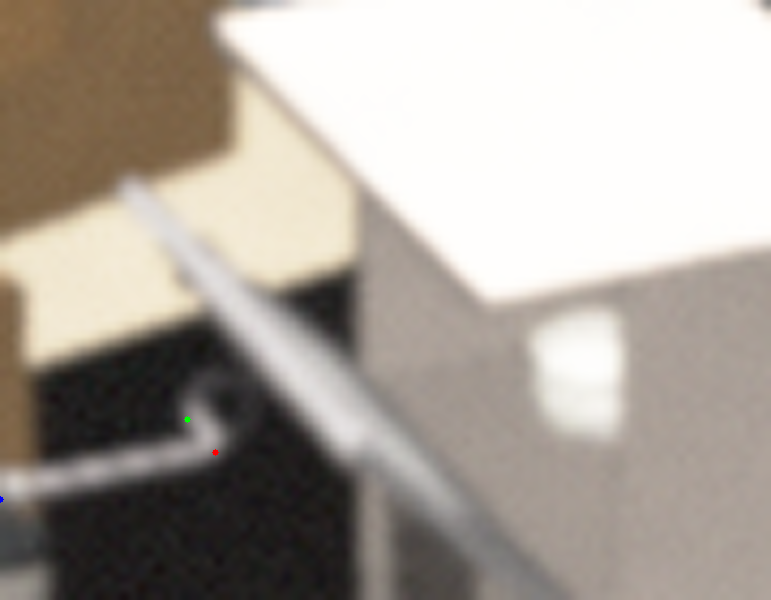

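Request:
{"op": "carry_out", "data": {
  "deltas": [-0.29,0,0.56,0,0,0,0.5,-0.25,0,0.57,0,0,0,0.5,-0.23,0,0.58,0,0,0,0.5,-0.2,0,0.6,0,0,0,0.5,-0.17,0,0.6,0,0,0,0.5,-0.14,0,0.61,0,0,0,0.5,-0.11,0,0.62,0,0,0,0.5,-0.08,0,0.62,0,0,0,0.5,-0.04,0,0.62,0,0,0,0.5,-0.02,0,0.63,0,0,0,0.5]
}}

```text
time_s: 12.45
tcp_pos: [434.8, 102.9, 104.4]
ee_rot: [-0.0, 0.995, -0.096, -0.0]
ft_force: [0.9, 0.3, 0.9]
grip_width: 14.8
```

```bash
python3 - <<'E'
from h import *
cap('side','side12');zoom('side','side12',(235,140,325,210));st()
E
```

```text
12.5 [434.  102.8 103.3] [ 0.9 -0.2 -1.1] 14.8 [[-200.1, -8.7, 137.0], [-200.2, 21.3, 137.0], [-289.4, -8.8, 137.2]]
```

View pics/side12z.png

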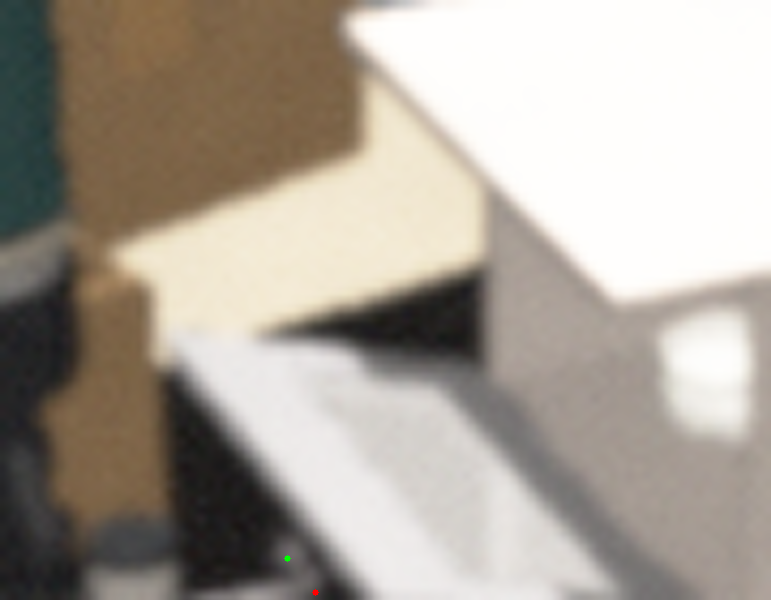

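Request:
{"op": "carry_out", "data": {
  "deltas": [0.02,0,0.63,0,0,0,0.5,0.04,0,0.62,0,0,0,0.5,0.08,0,0.62,0,0,0,0.5,0.11,0,0.62,0,0,0,0.5,0,0,0,0,0,0,0.5]
}}

```text
time_s: 13.0
tcp_pos: [436.6, 102.3, 78.9]
ee_rot: [0.0, 0.995, -0.096, -0.001]
ft_force: [0.0, 0.0, -0.3]
grip_width: 15.0
```

Request:
{"op": "carry_out", "data": {
  "deltas": [0.07,0,0.31,0,0,0,0.5,0.07,0,0.3,0,0,0,0.5,0,0,0,0,0,0,0.5]
}}

```text
time_s: 13.3
tcp_pos: [438.5, 102.1, 73.5]
ee_rot: [0.0, 0.995, -0.096, -0.0]
ft_force: [-0.0, -0.2, 0.4]
grip_width: 15.4
```

```bash
python3 - <<'E'
from h import *
cap('side','side13');cap('top','top13');zoom('side','side13',(230,150,340,235));zoom('top','top13',(195,160,315,250));st()
d=np.load('pics/side13.npy')
v,u=np.mgrid[150:235,240:340]; P=w2c(unproj('side',u,v,d[v,u]).reshape(-1,3)); m=(P[:,0]<-95)&(P[:,0]>-225)&(abs(P[:,1])<110)&(P[:,2]>110)&(P[:,2]<200)
Q=P[m]; f=np.polyfit(Q[:,0],Q[:,2],1); r=Q[:,2]-np.polyval(f,Q[:,0]); k=abs(r)<8; f=np.polyfit(Q[k,0],Q[k,2],1); print(m.sum(),k.sum(),f,'theta',np.pi/2-np.arctan(-f[0]), np.polyval(f,-74))
E
```

```text
13.4 [438.5 102.2  73.8] [-0.3 -0.1 -1. ] 14.6 [[-195.6, -8.5, 107.7], [-195.6, 21.5, 107.7], [-284.9, -8.6, 107.8]]
1200 1165 [-1.02765705e-01  1.38167732e+02] theta 1.4683901088139177 145.7723939427239
```

View pics/side13z.png

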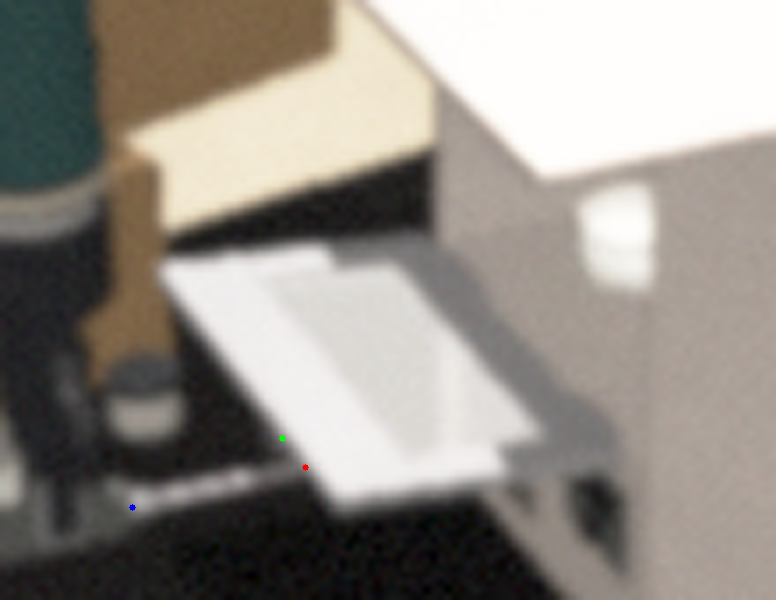

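Request:
{"op": "carry_out", "data": {
  "deltas": [0.02,0,0.2,0,0,0,0.5,0.02,0,0.2,0,0,0,0.5,0,0,0,0,0,0,0.5]
}}

```text
time_s: 13.7
tcp_pos: [439.3, 102.1, 69.8]
ee_rot: [-0.0, 0.995, -0.096, 0.0]
ft_force: [0.4, -1.0, 1.0]
grip_width: 14.5
```

Request:
{"op": "carry_out", "data": {
  "deltas": [0.02,0,0.2,0,0,0,0.5,0,0,0,0,0,0,0.5]
}}

```text
time_s: 13.9
tcp_pos: [439.5, 102.1, 67.8]
ee_rot: [-0.0, 0.995, -0.096, 0.0]
ft_force: [1.4, 0.3, -0.3]
grip_width: 14.8
```

```bash
cat >> h.py <<'E'
def theta(f):
    d=np.load(f'pics/{f}.npy')
    v,u=np.mgrid[150:235,240:340]; P=w2c(unproj('side',u,v,d[v,u]).reshape(-1,3)); m=(P[:,0]<-95)&(P[:,0]>-225)&(abs(P[:,1])<110)&(P[:,2]>120)&(P[:,2]<190)
    Q=P[m]; f=np.polyfit(Q[:,0],Q[:,2],1); r=Q[:,2]-np.polyval(f,Q[:,0]); k=abs(r)<8; f=np.polyfit(Q[k,0],Q[k,2],1); print('theta',np.pi/2-np.arctan(-f[0]), np.polyval(f,-74), k.sum())
E
python3 - <<'E'
from h import *
cap('side','side14');theta('side14');theta('side13');st()
E
```

```text
theta 1.5053125283879534 145.20993934025526 1182
theta 1.4666531058948598 145.67194607975418 1167
13.95 [439.5 102.1  67.9] [ 1.  -0.6  0.4] 15.0 [[-194.6, -8.4, 102.0], [-194.7, 21.6, 102.0], [-283.9, -8.5, 101.9]]
```

Request:
{"op": "carry_out", "data": {
  "deltas": [0.02,0,0.2,0,0,0,0.5,0,0,0,0,0,0,0.5,0,0,0,0,0,0,0.5]
}}

```text
time_s: 14.25
tcp_pos: [439.6, 102.1, 66.1]
ee_rot: [-0.0, 0.995, -0.096, 0.0]
ft_force: [0.0, -0.2, 2.6]
grip_width: 15.0
```

```bash
python3 - <<'E'
from h import *
cap('side','side15');theta('side15');st()
E
```

```text
theta 1.509159570732688 145.4651029088119 1189
14.3 [439.6 102.1  66.1] [0.3 0.1 2.1] 15.0 [[-194.5, -8.4, 100.1], [-194.5, 21.6, 100.1], [-283.8, -8.5, 100.1]]
```

Request:
{"op": "carry_out", "data": {
  "deltas": [-0.1,0,-0.4,0,0,0,0.5,-0.1,0,-0.4,0,0,0,0.5,0,0,0,0,0,0,0.5,0,0.6,0,0,0,0,0.5,0,0.6,0,0,0,0,0.5,0,0,0,0,0,0,0.5]
}}

```text
time_s: 14.9
tcp_pos: [434.6, 89.8, 73.5]
ee_rot: [0.0, 0.995, -0.097, -0.0]
ft_force: [-0.3, 0.4, -0.6]
grip_width: 15.1
```

```bash
python3 - <<'E'
from h import *
cap('side','side16');theta('side16');st()
E
```

```text
theta 1.504927071061782 145.06897486171258 1185
14.95 [434.9  90.1  73.6] [-0.5 -0.8 -1.3] 14.9 [[-196.9, -21.1, 107.6], [-196.9, 8.9, 107.5], [-286.2, -21.2, 107.6]]
```

Request:
{"op": "carry_out", "data": {
  "deltas": [0,0.5,0,0,0,0,0.5,0,0.5,0,0,0,0,0.5,0,0.5,0,0,0,0,0.5,0,0.5,0,0,0,0,0.5,0,1,0,0,0,0,0.5,0,1,0,0,0,0,0.5,0,0,0,0,0,0,0.5]
}}

```text
time_s: 15.65
tcp_pos: [427.1, 50.2, 73.8]
ee_rot: [0.0, 0.995, -0.097, -0.0]
ft_force: [-0.4, -0.1, -1.1]
grip_width: 14.9
```

```bash
python3 - <<'E'
from h import *
cap('side','side17');cap('top','top17');theta('side17');st();zoom('side','side17',(230,150,340,235));zoom('top','top17',(195,170,345,280))
E
```

```text
theta 1.5052633935870476 145.10350865156963 1175
15.75 [427.5  51.   73.9] [ 1.1 -0.4 -0.4] 14.9 [[-196.5, -61.0, 107.9], [-196.5, -31.0, 107.9], [-285.8, -61.0, 107.9]]
```

View pics/side17z.png

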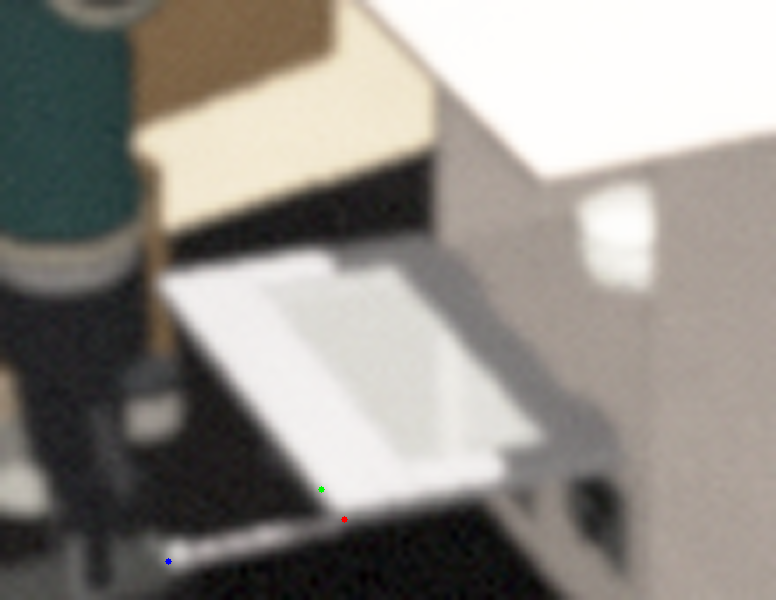

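View pics/top17z.png

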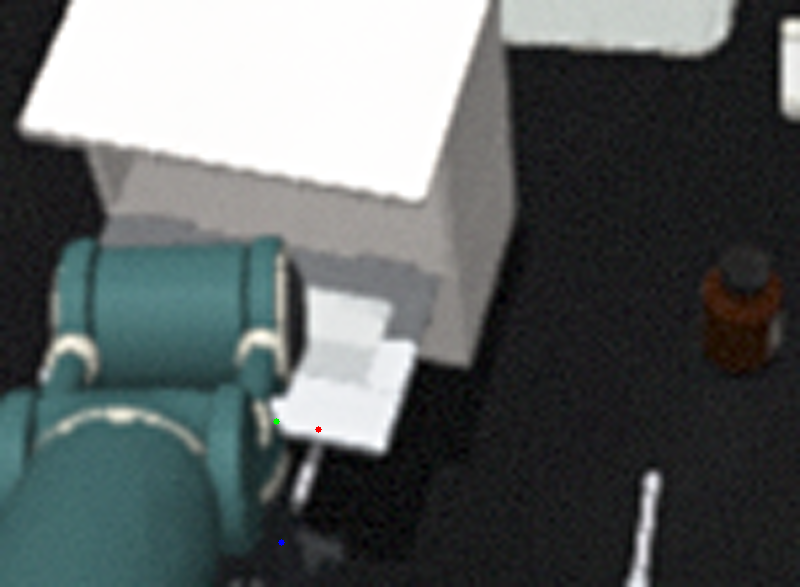

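Request:
{"op": "carry_out", "data": {
  "deltas": [0,2,0,0,0,0,0.5,0,2,1,0,0,0,0.5,0,1,2,0,0,0,0.5,0,0,2,0,0,0,0.5,0,0,2,0,0,0,0.5,0,0,1,0,0,0,0.5,0,0,0.6,0,0,0,0.5,0,0,0,0,0,0,0.5]
}}

```text
time_s: 16.55
tcp_pos: [417.6, 2.5, -12.6]
ee_rot: [0.0, 0.995, -0.096, -0.001]
ft_force: [-0.4, 0.1, -0.5]
grip_width: 15.2
```

Request:
{"op": "carry_out", "data": {
  "deltas": [0,0,0.3,0,0,0,0.5,0,0,0.3,0,0,0,0.5,0,0,0,0,0,0,0.5]
}}

```text
time_s: 16.85
tcp_pos: [418.2, 2.4, -17.9]
ee_rot: [-0.0, 0.995, -0.096, 0.0]
ft_force: [-0.7, -0.1, -0.9]
grip_width: 14.6
```

```bash
python3 - <<'E'
from h import *
cap('side','side18');theta('side18');st();zoom('side','side18',(220,180,340,270),1.4)
E
```

```text
theta 1.50553737359254 145.31706586882115 1179
16.9 [418.2   2.3 -17.9] [ 0.1 -0.1  0.3] 15.0 [[-196.3, -110.4, 16.2], [-196.4, -80.4, 16.2], [-285.6, -110.5, 16.1]]
```

View pics/side18z.png

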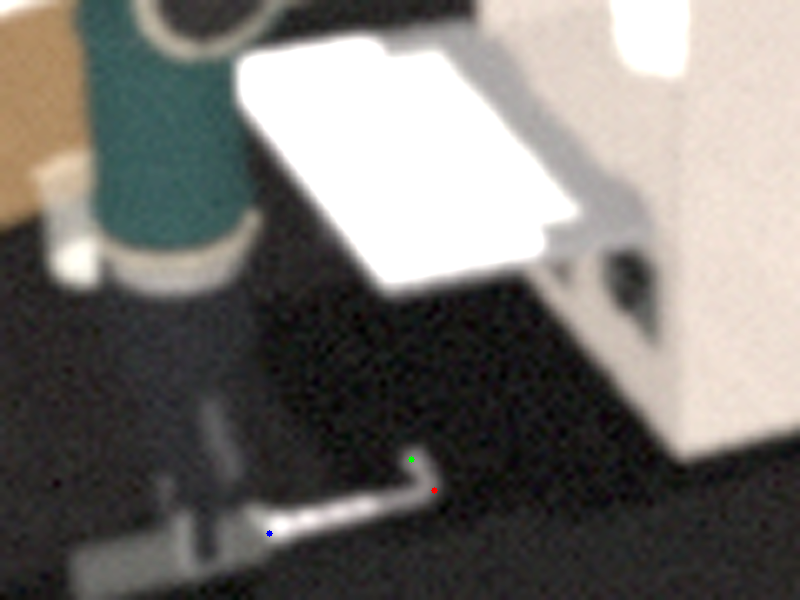

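Now the last few mm, then release.

Request:
{"op": "carry_out", "data": {
  "deltas": [0,0,0.2,0,0,0,0.5,0,0,0.15,0,0,0,0.5,0,0,0,0,0,0,0.5]
}}

```text
time_s: 17.2
tcp_pos: [417.8, 2.3, -21.8]
ee_rot: [-0.0, 0.995, -0.096, -0.0]
ft_force: [0.1, 0.5, -1.1]
grip_width: 14.8
```

Request:
{"op": "carry_out", "data": {
  "deltas": [0,0,0.1,0,0,0,0.5,0,0,0,0,0,0,2,0,0,0,0,0,0,3,0,0,0,0,0,0,5,0,0,0,0,0,0,5,0,0,0,0,0,0,5,0,0,-1,0,0,0,5,0,0,-2,0,0,0,5,0,0,-3,0,0,0,5,0,0,-3,0,0,0,5,0,0,0,0,0,0,5],
  "squeeze": 40
}}

```text
time_s: 18.3
tcp_pos: [422.3, 2.1, 72.4]
ee_rot: [-0.0, 0.995, -0.096, 0.005]
ft_force: [1.5, 0.2, -0.0]
grip_width: 50.1
```

```bash
python3 - <<'E'
from h import *
cap('side','side19');cap('top','top19');theta('side19');st();zoom('side','side19',(200,180,380,315),1.4);zoom('top','top19',(170,200,350,335))
E
```

```text
theta 1.504767136194733 145.18898876546646 1168
18.4 [419.    2.2  68.7] [-0.3  0.7 -1.2] 50.2 [[-195.6, -110.3, 103.0], [-195.7, -80.3, 103.0], [-284.9, -110.4, 102.8]]
```

View pics/side19z.png

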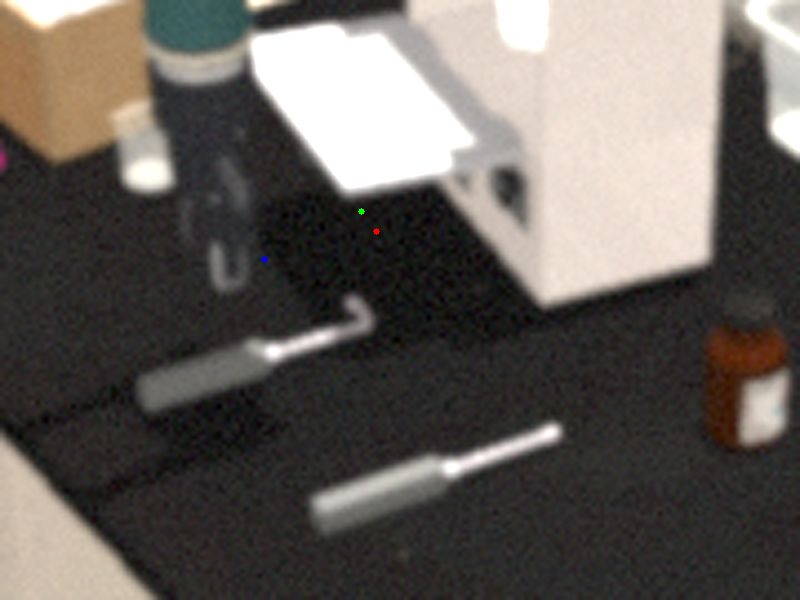

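View pics/top19z.png

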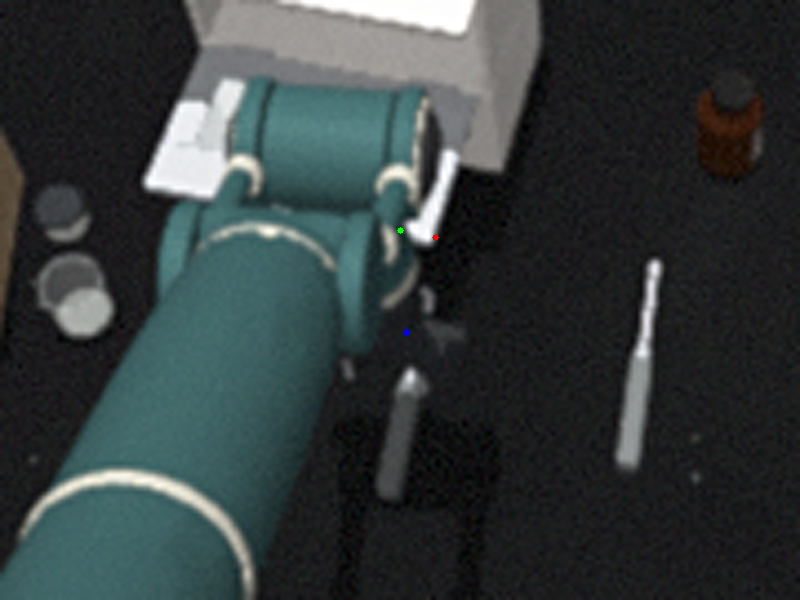

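```bash
python3 - <<'E'
from h import *
d=np.load('pics/side19.npy')
for q in ((205,375),(160,385),(355,318),(320,335)):
    u=int(200+q[0]/4.444);v=int(180+q[1]/4.444); print(np.round(unproj('side',u,v,np.median(d[v-1:v+2,u-1:u+2]))))
st(); order.sign_off()
E
```

```text
[404.  -5.  19.]
[369.  -1.  24.]
[546.  14.   3.]
[509.   1.   9.]
18.4 [419.    2.2  68.7] [-0.3  0.7 -1.2] 50.2 [[-195.6, -110.3, 103.0], [-195.7, -80.3, 103.0], [-284.9, -110.4, 102.8]]
the job is handed in; nothing more can be done
```

I opened the hatch with the hook pole and brought it down to its stop. I then unhooked the pole, laid it flat on the worktop and handed the job in at 18.4 s of the 54 s allowed. I got no verdict back.

**Last checks:**
- **Hatch:** the camera depth puts it at about 1.505 rad (needs over 1.38). It did not move while I unhooked the pole.
- **Pole:** it lies flat on the worktop. The handle top reads about 19–24 mm high, and the shaft and hook about 3–9 mm.
- **Clearances:** the gripper is open about 90 mm above the pole, and the rod, bottle, beaker and jar look unmoved in the pictures. I did not measure how far they might have shifted.

**What disagreed:**
- **First grasp missed:** the fingertips were about 25 mm higher than the reported TCP, so the fingers closed on nothing above the handle. I went lower and gripped it on the second try.
- **Grip width:** it read about 15 mm on the 18 mm handle, yet the grip held throughout.
- **Pulling force:** wrist readings stayed at or under about 2.6 N, close to the sensor noise. I judged the pull and the stop mostly from the pictures and depth.

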